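# Dock the order terminal on its counter stand and lock the sliding leg at the mark

## Task

Set the order terminal on the stand's sloping cradle: standing on the ledge, its back against the two bars, screen facing out and keypad end down, and let go of it. Then lift the cradle by its ledge, without letting it drop back, until the lower edge of the clamp is on the tape mark on the leg, and holding it there push the open cam lever fully home against the clamp. Finish while still gripping the clamp, with the terminal still standing in its cradle, and leave everything else on the counter where it is.

Things in the scene. Friction and masses are not known exactly. Their poses are not given: they have to be found in the camera images.
- terminal: Grey hand-held order terminal, slab 150 long (x), 62 wide (y), 18 thick (z), 0.15 to 0.30 kg, lying loose on the counter on its back, dark screen up. Origin: centre of its underside (back). x points to its top (screen) end, away from the keypad; z points out of the screen.
- terminal_top (a point): Middle of the terminal's top end face: 75 mm along the terminal's x from its centre, half way through its thickness.
- stand: Fixed counter stand: steel base plate 220 x 150 x 10 with a socket block 44 wide, 60 high at its front edge. Origin: centre of the plate's underside; x: the level direction in which the leg leans away; y left; z up. A round steel leg, 20 across, 300 long, starts at x -80, z 35 and rises towards +x at 35 degrees above level. A rubber stop ring sits low on it.
- cradle: Sliding part on the leg: clamp block, ledge, two back bars; 0.36 kg with lever. Origin: on the leg's axis at the block's centre; x up along the leg (35 degrees above level), y left, z straight out of the slope. Block x -25..25, y -14..14, z -17..17 mm. Bars 12 wide at y -20 and 20, x 25..150, front faces at z 20. It slides easily and falls back if not held or locked.
- ledge_mid (a point): Middle of the underside of the cradle's ledge (cradle x 25, y 0, z 24), axes as the cradle's. Ledge: 104 wide (y -52..52), cradle x 25..30, z 4..44, with a lip at the outer rim (x 30..36, z 40..44). Below it both sides of the block are free, so open fingers can straddle clamp and lever and lift the ledge from underneath.
- dock (a point): Where the docked terminal's underside centre lies (cradle x 105, y 0, z 20), axes as the cradle's: the terminal's axes then point along them, its lower end on the ledge, its back on the bars.
- clamp_edge (a point): On the leg's axis at the clamp block's lower edge (25 mm below the cradle's origin along the leg); its axes are the cradle's.
- tape_mid (a point): On the leg's axis at the middle of the white tape mark, a band 8 mm wide round the leg (no thickness that hinders); x points up along the leg. It starts above the clamp.
- leg_slide (a joint): How far the cradle has been slid up the leg, m: 0 at its lower stop (where it starts), at most 0.125.
- tape_mark (a joint): Place of the tape mark, m: the value of leg_slide at which the clamp's lower edge is at the middle of the tape, 0.065 to 0.105. It does not move.
- cam_lever (a joint): Cam lever angle, rad: 0 fully home along the clamp's left side, at most 0.55; starts 0.38 to 0.50 open, stays where left. Pivot parallel to cradle z, at cradle x -12, y 17.5. It moves at about 4 N on the tip; near home, where its cam grips the leg, about 7 N. Squeezing its tip and the block's right side together closes it: clamp and lever are 55 mm across at 0.5 rad, 35 mm (y -14..21) when home.
- lever_tip (a point): Centre of the lever's rounded tip (radius 3.5), which swings out to the left (+y) and down the leg. Lever: 34 mm from pivot to here, 7 thick, 20 high (cradle z -10..10).
- juice_a: Bystander: juice bottle 60 mm across, 170 tall, right of the middle; origin at the centre of its underside.
- juice_b: Bystander: juice bottle 60 mm across, 170 tall, on the left; origin at the centre of its underside.
- sauce: Bystander: red squeeze bottle 56 mm across, 150 tall, far left; origin at the centre of its underside.
- lime_bowl: Bystander: steel bowl of limes 124 mm across, about 60 tall, beyond the bell; origin at the centre of its underside.
- coin_dish: Bystander: wooden coin dish 90 mm across, 18 tall, on the left; origin at the centre of its underside.
- bell: Bystander: steel counter bell 72 mm across, 50 tall, between terminal and stand; origin at the centre of its underside.
- straw_jar: Bystander: steel jar of straws 68 mm across, 200 tall with the straws, on the right; origin at the centre of its underside.

How it is judged:
By the outcome, as a careful person would: the job done as asked, in the order asked, and still so for the second after the job is handed in, while the arm keeps its last pose, push and grip.
It also fails if it takes over 53 s, if anything falls off the work surface, if the arm or the gripper's body presses on something with over 40 N, if the wrist force passes 120 N, or if a joint passes its speed limit or range.

## Robot

A 6-joint arm with a two-finger parallel gripper is mounted at the origin on the work surface. World frame = base frame: x ahead of the robot, y to its left, z up, the work surface at z = 0. Lengths are in m, angles in degrees, forces in N, time in s.
With the tool pointing down it reaches from about 0.325 to 0.775 m from the base axis. Payload 5.5 kg.
Tool frame: the origin (TCP) lies at the very end of the fingers, on their centre line; the grasp point (between the pads) lies 19 mm behind it (manip.hold_point_z is the distance from the TCP to the grasp point, in m); z points along the fingers, y is the direction in which the jaws open and shut (so a half turn about z gives the same grasp; the last joint's range is limited). The gripper opens to 88 mm and grips with 3 to 60 N. Pads are 20 mm wide; open, the fingers measure 115 mm over their backs; the gripper's body (75 mm by 178 mm) begins 61 mm behind the grasp point.
Start: joints at [72.554, 5.22, 70.514, -0, 104.267, -3.249], TCP at [0.147, 0.582, 0.223] pointing down, gripper open.
Joint ranges: [-164.24, 164.24], [-49.07, 125.15], [9.68, 141.18], [-86.29, 266.29], [3.28, 154.24], [-151.56, 151.56]. Speed limits (degrees/s): [147.25, 147.25, 172.46, 180, 180, 180].

## Interface

Orientations are given as [roll, pitch, yaw] about the fixed x, y, z axes, in that order (R = Rz(yaw) Ry(pitch) Rx(roll)).
In Python, from workcell import manip, optics gives the robot as it stands. The module is installed in compiled form; this text tells all that it offers.
- The arm moves only by the tool arm_command, never from a script. Its argument "moves" is a list of rows, each a list of 7 numbers: the closure, from -1 (fully open) to 1 (shut), then the shift along the tool's x, y, z in cm, then the turn, a rotation vector about the tool's x, y, z in degrees. In form: [[hand, dx, dy, dz, rx, ry, rz], ...]. A call has exactly 10 rows; each row shifts and turns the pose as measured when the row begins, along the tool's axes as they then stand; what a row does not reach is not made up. A row lasts 1/12 s, in which the tool goes at most 41.7 mm and 7.16 degrees, less where a joint would pass 70% of its speed; a pose out of reach is approached as far as the arm can. A call with a gripper value outside its range is refused whole. The fingers move at their own pace and stop on an object; "newtons" is the grip in N (left out, the last holds). Time passes only in rows, so rows that do not move let the fingers close, or fill a call up. It gives the time, the measured TCP pose, the force and the opening at its end, in the units of the state.
- manip.state(): the state, without advancing time (a new reading comes with each control period).
- optics.snapshot(name): name is "scene" or "top"; returns the picture (400x640x3 uint8, red, green, blue); there is no depth.
- optics.camera_info(name): a dict with "mtx" (3x3 intrinsics, pixels), "D" ([k1, k2, p1, p2, k3] as OpenCV has them; the pictures are not rectified), "origin" and "attitude" of the camera in the world. Camera axes: x right, y up, looking along -z (the intrinsics and any distortion apply to the point x, -y, -z); pixel columns grow to the right and rows downward; lengths in m; the calibration is good to about 2 mm. A picture is of the moment at which its call begins. camera_info takes no time and is no camera call.
- manip.finish_job(): hands the job in, once; it reports no verdict.
The state is a dict: "t": time; "q": joint angles; "qvel": joint speeds; "effort": joint torques, N m; "tool_pos": TCP position; "orientation": TCP orientation; "ft_force": force on the tool from outside, world axes, zero at the start; "moment": the same for the moment, N m; "grip_width": finger opening in m.
Only numpy, scipy, OpenCV 4.12 (cv2) and the standard library are available. Lean on these libraries where they do the work, as an engineer would, in place of code of your own. Each camera call takes 0.05 s, during which the arm holds its last target.

## Working session

There is one attempt and no reset: what is moved stays moved. The work goes in short steps, Python scripts to look and compute and a tool call to move; the robot and the scene stay as the last step left them, time stands still between calls to the robot, and variables do not carry over. Pictures are saved under pics/ and viewed, and the job is handed in when it is done.

Besides the shell and the picture viewer there is one more tool, called after "Call:" as name(argument=value, ...), one argument or row to a line, values as JSON. arm_command: Moves the arm, as the interface text tells. Its arguments: {"type":"object","properties":{"moves":{"type":"array"},"newtons":{"type":"number"}},"required":["moves"]}

```bash
mkdir -p pics; ls
python3 - <<'E'
from workcell import manip, optics
import cv2
for n in ("scene","top"):
    im=optics.snapshot(n); cv2.imwrite(f"pics/{n}0.png",im[:,:,::-1])
    print(n,optics.camera_info(n))
print(manip.state(), manip.hold_point_z)
E
```

```text
pics
scene {'mtx': array([[403.95915319,   0.        , 317.36474243],
       [  0.        , 403.95915319, 202.09881966],
       [  0.        ,   0.        ,   1.        ]]), 'D': array([-0.08437375,  0.        ,  0.        ,  0.        ,  0.        ]), 'origin': array([ 1.31865031, -0.41905369,  0.78734551]), 'attitude': array([51.5067506 , -0.33503126, 60.01099999])}
top {'mtx': array([[475.64129191,   0.        , 326.55838441],
       [  0.        , 475.64129191, 202.44835685],
       [  0.        ,   0.        ,   1.        ]]), 'D': array([0.00045733, 0.        , 0.        , 0.        , 0.        ]), 'origin': array([0.49407064, 0.00200502, 1.3752208 ]), 'attitude': array([  4.12999317,  -1.2427586 , -90.05096786])}
{'t': 0.1, 'q': array([ 7.25549283e+01,  5.25933945e+00,  7.05730578e+01, -6.86210654e-04,
        1.04266151e+02, -3.24803888e+00]), 'qvel': array([-0.07163684, -0.08621794, -0.16081248, -0.15517085, -0.01888764,
        0.02958361]), 'effort': array([ 1.91711850e-03, -4.47859848e+01, -4.07568491e+01,  7.00527197e-02,
        2.85028643e-02, -1.17051845e-04]), 'tool_pos': array([0.14707764, 0.58143343, 0.22163319]), 'orientation': array([-1.79901572e+02, -4.91936488e-03,  1.65802794e+02]), 'ft_force': array([ 0.34928983, -0.30601996, -0.81521896]), 'moment': array([ 0.05420504, -0.04197293,  0.03991104]), 'grip_width': 0.08778750391946957} 0.0187
```

View pics/scene0.png

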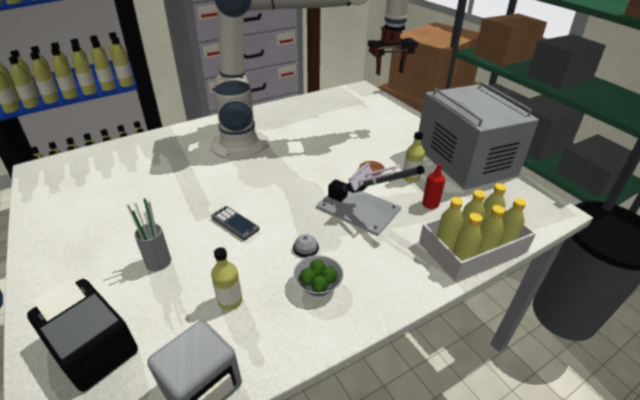

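View pics/top0.png

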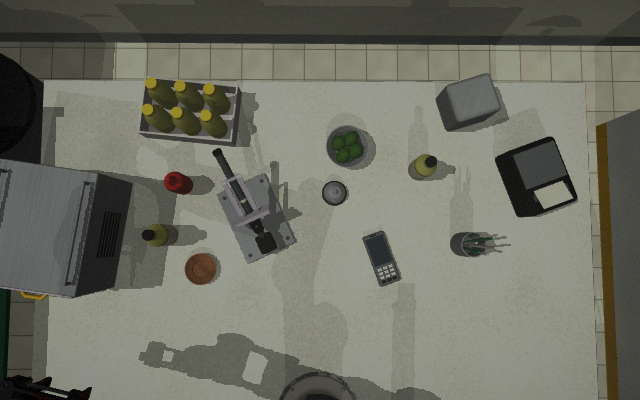

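```bash
cat > h.py <<'E'
import numpy as np, cv2
from scipy.spatial.transform import Rotation as R
from workcell import manip, optics
CI={n:optics.camera_info(n) for n in("scene","top")}
F=np.diag([1,-1,-1.])
def cam(n):
    c=CI[n]; Rw=R.from_euler('xyz',c['attitude'],degrees=True).as_matrix()
    return c['mtx'],c['D'],Rw@F,c['origin']   # Rw@F: cv cam axes->world
def proj(n,P):
    K,D,A,o=cam(n); P=np.atleast_2d(P).astype(float)
    rv,_=cv2.Rodrigues(A.T); return cv2.projectPoints(P,rv,-A.T@o,K,D)[0].reshape(-1,2)
def ray(n,uv):
    K,D,A,o=cam(n)
    p=cv2.undistortPoints(np.array(uv,float).reshape(-1,1,2),K,D).reshape(-1,2)
    return o,(A@np.c_[p,np.ones(len(p))].T).T
def onz(n,uv,z):
    o,d=ray(n,uv); return o+d*((z-o[2])/d[:,2])[:,None]
def crop(im,x0,y0,x1,y1,s,fn):
    cv2.imwrite(fn,cv2.resize(im[y0:y1,x0:x1,::-1],None,fx=s,fy=s,interpolation=cv2.INTER_CUBIC))
E
python3 - <<'E'
import cv2
from h import *
t=cv2.imread('pics/top0.png')[:,:,::-1]; s=cv2.imread('pics/scene0.png')[:,:,::-1]
crop(t,200,130,310,280,4,'pics/t_st.png') if 0 else crop(t,200,135,310,275,4,'pics/t_st.png')
crop(t,350,220,420,295,7,'pics/t_te.png')
crop(s,300,145,440,245,5,'pics/s_st.png')
crop(s,200,195,270,245,9,'pics/s_te.png')
E
```

```text
(no output)
```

View pics/t_st.png

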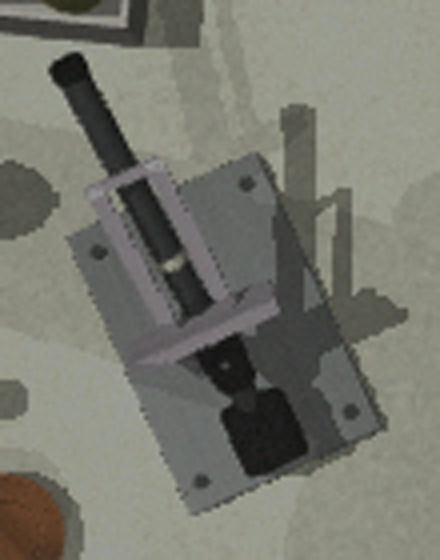

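View pics/t_te.png

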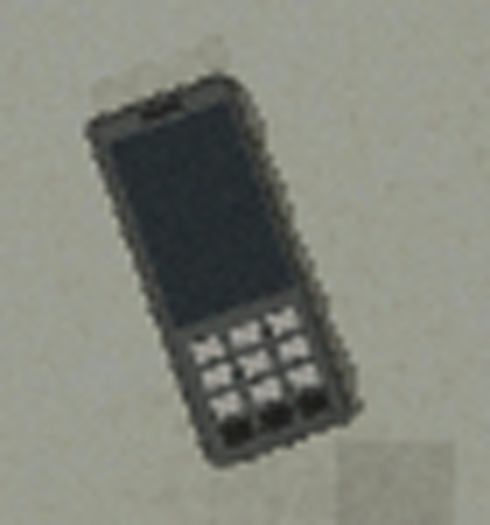

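View pics/s_st.png

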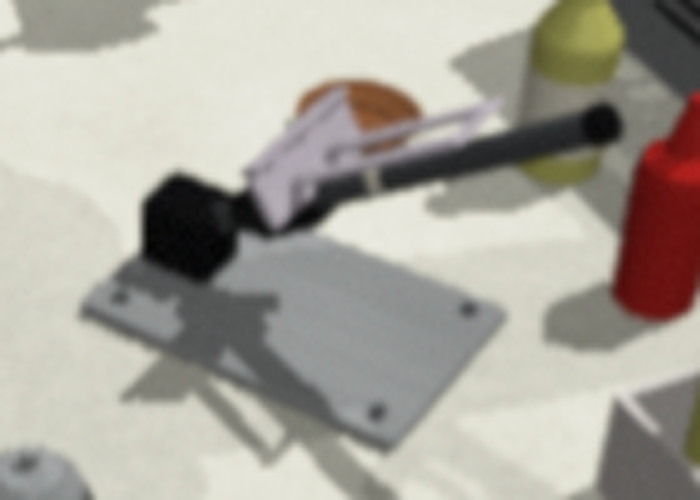

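View pics/s_te.png

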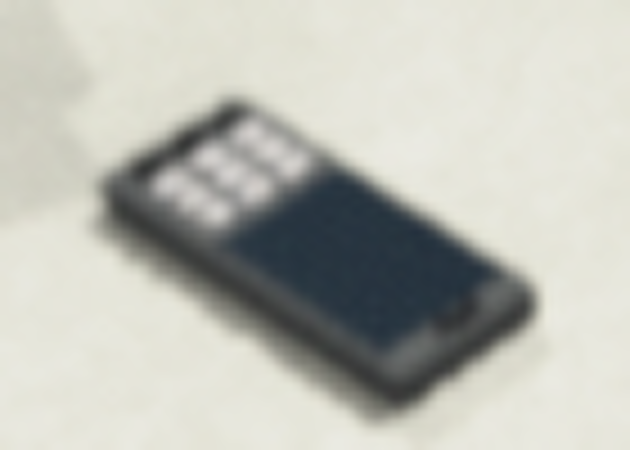

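```bash
cat > fit.py <<'E'
from h import *
from scipy.optimize import least_squares
def T(x,y,yaw): 
    r=R.from_euler('z',yaw,degrees=True); return lambda P:r.apply(P)+[x,y,0]
def fit(obs,x0):
    f=lambda p:np.concatenate([(proj(n,T(*p)(P))-uv).ravel() for n,P,uv in obs])
    s=least_squares(f,x0,x_scale=[.01,.01,1]); return s.x,np.round(s.fun,1)
tp=lambda l,o,s:np.array(l,float)/s+o-0.5+0.5/s
ter=np.array([[.075,.031,.018],[.075,-.031,.018],[-.075,.031,.018],[-.075,-.031,.018]])
ot=[("top",ter,tp([(86,122),(243,66),(210,470),(362,412)],(350,220),7))]
os_=[("scene",ter[[2,3,1,0]],tp([(100,190),(232,92),(545,300),(388,385)],(200,195),9))]
# order in scene: left-near corner..
if __name__=="__main__":
    print(onz("top",ot[0][2],.018)); print(onz("scene",os_[0][2],.018))
    print('ter top',fit(ot,[.35,-.15,10]))
    pl=np.array([[.11,.075,.01],[.11,-.075,.01],[-.11,-.075,.01],[-.11,.075,.01]])
    pt=[("top",pl,tp([(66,237),(259,151),(388,426),(194,515)],(200,135),4))]
    ps=[("scene",pl[[3-0,2,1]][[1,2]] if 0 else pl[[2,1]],tp([(83,303),(390,443)],(300,145),5))]
    print(onz("top",pt[0][2],.01))
    print(onz("scene",tp([(83,303),(390,443),(507,315)],(300,145),5),.01))
E
python3 fit.py
```

```text
[[ 0.49336679 -0.12810459  0.018     ]
 [ 0.51610966 -0.19245574  0.018     ]
 [ 0.35289622 -0.17748798  0.018     ]
 [ 0.37598445 -0.23949283  0.018     ]]
[[ 0.38347566 -0.23710089  0.018     ]
 [ 0.35617915 -0.18160562  0.018     ]
 [ 0.50460874 -0.13144595  0.018     ]
 [ 0.51657842 -0.18919684  0.018     ]]
ter top (array([ 0.43459151, -0.18437315, 19.12164627]), array([ 0.8, -0.7, -1.2,  0.2,  0.8, -0.2, -0.4,  0.7]))
[[0.61708076 0.28903282 0.01      ]
 [0.6794628  0.15156289 0.01      ]
 [0.48177346 0.05796072 0.01      ]
 [0.41889774 0.19540679 0.01      ]]
[[0.48573383 0.06274789 0.01      ]
 [0.68077403 0.15102889 0.01      ]
 [0.62382462 0.28232402 0.01      ]]
```

```bash
cat > ov.py <<'E'
from fit import *
def cradle(st,s):  # s: distance of cradle origin along leg from leg start
    x,y,yaw=st
    Rs=R.from_euler('z',yaw,degrees=True); Rc=Rs*R.from_euler('y',-35,degrees=True)
    o=Rs.apply([-.08,0,.035])+[x,y,0]+Rc.apply([s,0,0])
    return Rc,o
def box(a,b):
    v=np.array([[x,y,z] for x in(a[0],b[0]) for y in(a[1],b[1]) for z in(a[2],b[2])])
    e=[(i,j) for i in range(8) for j in range(i) if bin(i^j).count('1')==1]
    return v/1000,e
def draw(im,n,V,E,col,off,s):
    p=(proj(n,V)-off+0.5)*s-0.5
    for i,j in E: cv2.line(im,tuple(np.round(p[i]*16).astype(int).tolist()),tuple(np.round(p[j]*16).astype(int).tolist()),col,1,cv2.LINE_AA,4)
def overlay(imgs,win,scale,st=None,s=None,te=None,tag='o',slide=True,tm=None,lev=None,parts=True):
    for n in imgs:
        x0,y0,x1,y1=win[n]; k=scale[n]
        im=cv2.resize(imgs[n][y0:y1,x0:x1],None,fx=k,fy=k,interpolation=cv2.INTER_CUBIC).copy()
        off=np.array([x0,y0])
        if te is not None:
            V,E=box((-75,-31,0),(75,31,18)); draw(im,n,T(*te)(V),E,(0,0,255),off,k)
        if st is not None:
            V,E=box((-110,-75,0),(110,75,10)); draw(im,n,T(*st)(V),E,(0,0,255),off,k)
            Rc,o=cradle(st,0); 
            for y,z in((10,0),(-10,0),(0,10)):
                draw(im,n,Rc.apply(np.array([[0,y,z],[300,y,z]])/1000)+o,[(0,1)],(0,255,255),off,k)
            if tm: draw(im,n,Rc.apply(np.array([[tm,-10,0],[tm,-7,7],[tm,0,10],[tm,7,7],[tm,10,0]])/1000)+o,[(0,1),(1,2),(2,3),(3,4)],(255,255,0),off,k)
            if s is not None:
                Rc,o=cradle(st,s)
                B=[((-25,-14,-17),(25,14,17)),((25,-52,4),(30,52,44)),((25,-26,10),(150,-14,20)),((25,14,10),(150,26,20))]
                for a,b in B:
                    V,E=box(a,b); draw(im,n,Rc.apply(V)+o,E,(0,255,0),off,k)
                if lev is not None:
                    V=np.array([[-12,17.5,10],[-12+34*np.cos(lev),17.5+34*np.sin(lev),10]])/1000
                    draw(im,n,Rc.apply(V)+o,[(0,1)],(255,0,255),off,k)
        cv2.imwrite(f'pics/{tag}_{n}.png',im)
E
python3 - <<'E'
from ov import *
I={n:cv2.imread(f'pics/{n}0.png') for n in('top','scene')}
oo=[ot[0],("scene",ter[[3,2,0,1]],tp([(100,190),(228,90),(545,297),(388,388)],(200,195),9))]
# scene corner order fix: pts0=(.383,-.237)->ter3 ; pts1=(.356,-.18)->ter2 ; pts2=(.505,-.131)->ter0; pts3->ter1
p,f=fit(oo,[.43,-.18,19]); print('ter both',p,f)
print('scene',fit(oo[1:],[.43,-.18,19]))
pl=np.array([[.11,.075,.01],[.11,-.075,.01],[-.11,-.075,.01],[-.11,.075,.01]])
ob=[("top",pl,tp([(66,237),(259,151),(388,426),(194,515)],(200,135),4)),("scene",pl[[2,1,0]],tp([(83,303),(390,443),(507,315)],(300,145),5))]
q,g=fit(ob,[.549,.1735,25]); print('stand',q,g); print(fit(ob[:1],q)); print(fit(ob[1:],q))
overlay(I,dict(top=(350,220,420,295),scene=(200,195,270,245)),dict(top=7,scene=9),te=p,tag='ote')
overlay(I,dict(top=(200,135,310,275),scene=(300,145,440,245)),dict(top=4,scene=5),st=q,s=.075,tag='ost',tm=140)
E
```

```text
ter both [ 0.43610761 -0.18440623 19.23516188] [ 0.8 -1.2 -1.2 -0.4  0.8 -0.8 -0.4  0.2 -1.3 -1.4  0.9 -0.2 -0.8 -1.4
  0.2 -0.2]
scene (array([ 0.43974589, -0.18499526, 19.40720043]), array([-1.1, -0.6,  1. ,  0.6, -0.4, -0.6,  0.5,  0.6]))
stand [ 0.55020401  0.17367173 24.77163027] [ 0.4 -0.5 -0.  -0.7 -0.5  0.  -0.1 -0.  -1.6 -0.4  0.3  0.1  0.3 -1.5]
(array([ 0.54931751,  0.17349397, 25.05532844]), array([ 0.4, -0. , -0.2, -0.4, -0.4,  0.1,  0.2,  0.4]))
(array([ 0.55244323,  0.1739159 , 23.78356207]), array([-1.1, -0.5,  0.2,  0.7,  1. , -0.6]))
```

Run:
```python
import cv2,numpy as np
def pad(a,h,w): return cv2.copyMakeBorder(a,0,h-a.shape[0],0,w-a.shape[1],cv2.BORDER_CONSTANT)
a=cv2.imread('pics/ost_top.png');b=cv2.imread('pics/ost_scene.png')
print(a.shape,b.shape)
```

```text
(560, 440, 3) (500, 700, 3)
```

View pics/ost_top.png

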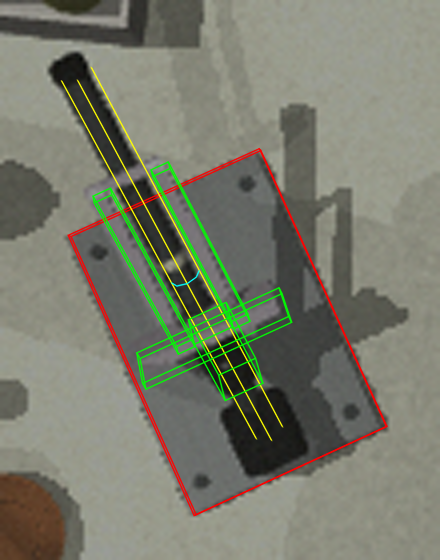

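View pics/ost_scene.png

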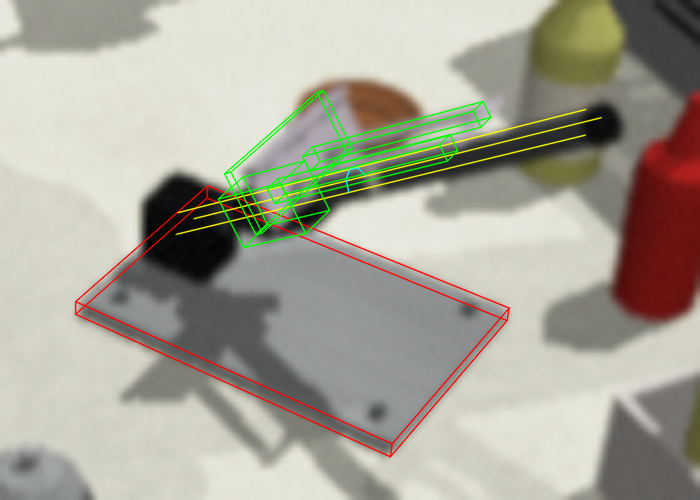

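View pics/ote_top.png

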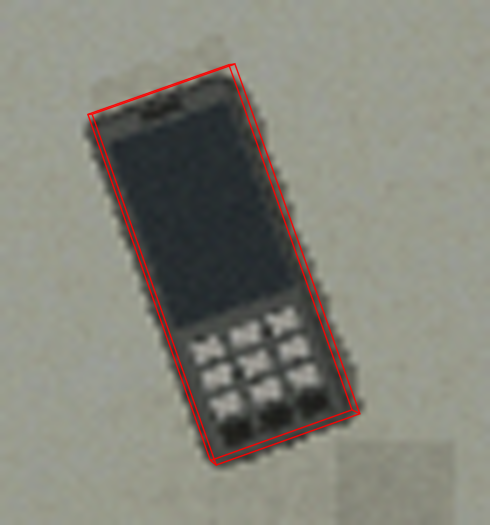

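View pics/ote_scene.png

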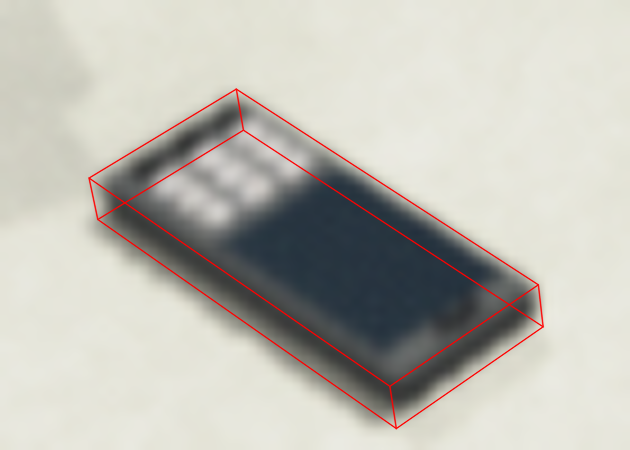

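```bash
python3 - <<'E'
from ov import *
I={n:cv2.imread(f'pics/{n}0.png') for n in('top','scene')}
q=[.5493,.1735,25.05]
w=dict(top=(215,165,275,245),scene=(340,155,410,205)); k=dict(top=7,scene=9)
for s in(.078,):
    overlay(I,w,k,st=q,s=s,tag='os%d'%(s*1000),tm=140,lev=.45)
for n in I:
    x0,y0,x1,y1=w[n]; crop(I[n][:,:,::-1],x0,y0,x1,y1,k[n],f'pics/raw_{n}.png')
E
python3 -c "
import cv2,numpy as np
a=cv2.imread('pics/raw_top.png');b=cv2.imread('pics/os78_top.png')
c=np.hstack([a,b]);c=c[:560,:800+40];cv2.imwrite('pics/c_top.png',cv2.resize(c,None,fx=.95,fy=.95))"
```

```text
(no output)
```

View pics/c_top.png

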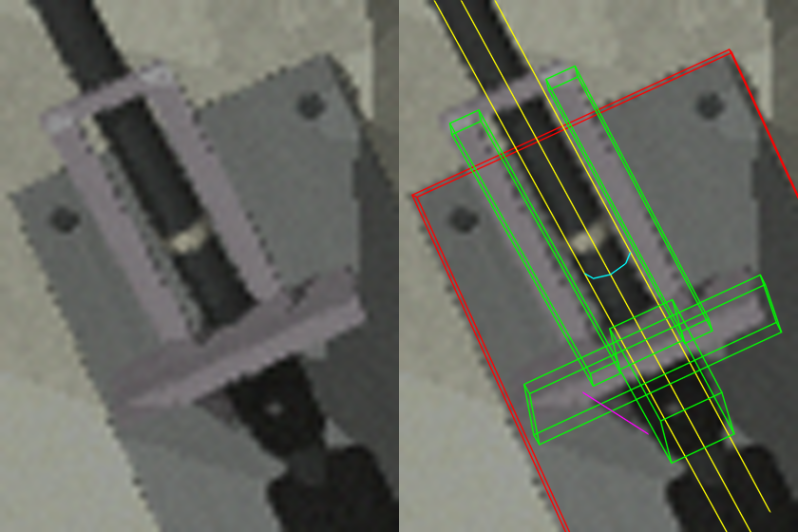

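View pics/os78_scene.png

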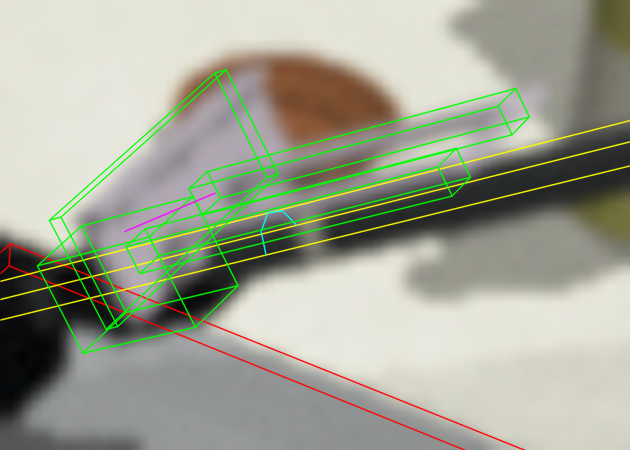

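View pics/raw_scene.png

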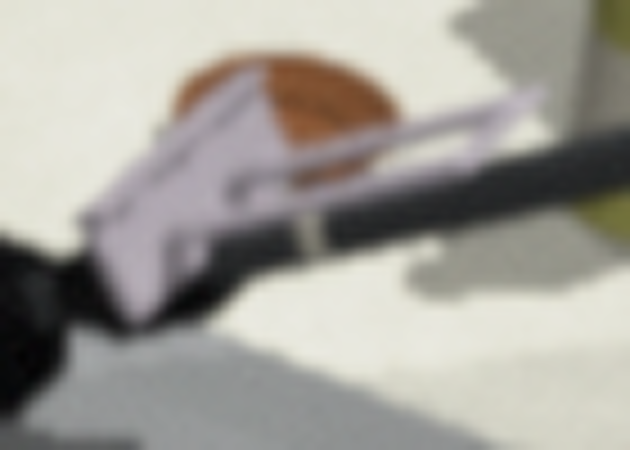

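Run:
```python
from ov import *
I={n:cv2.imread(f'pics/{n}0.png') for n in('top','scene')}
crop(np.clip(I['top'][:,:,::-1]*1.6,0,255).astype(np.uint8),215,165,275,235,12,'pics/z1.png')
crop(np.clip(I['scene'][:,:,::-1]*1.3,0,255).astype(np.uint8),340,155,405,200,12,'pics/z2.png')
```

```text
(no output)
```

View pics/z1.png

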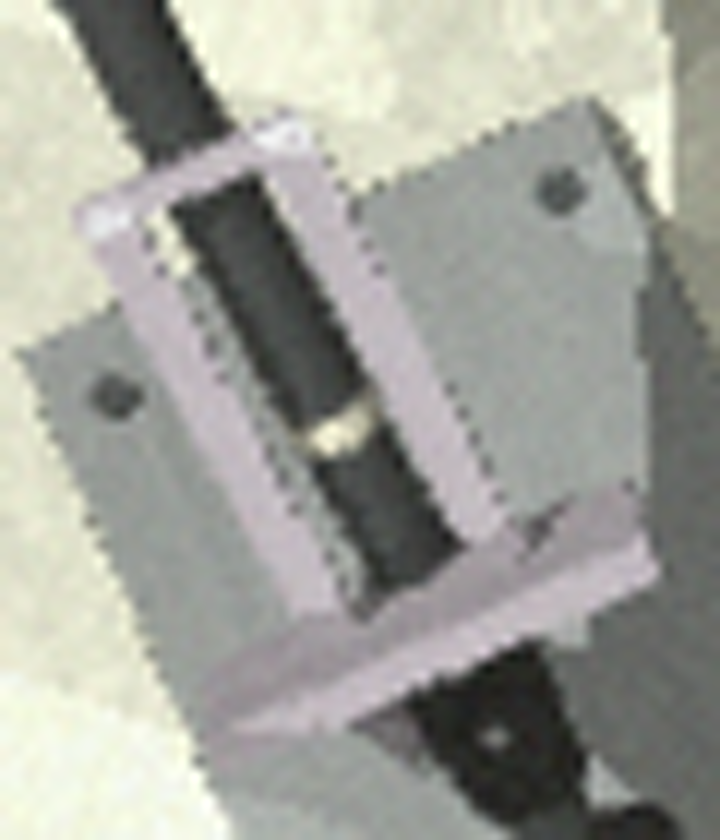

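View pics/z2.png

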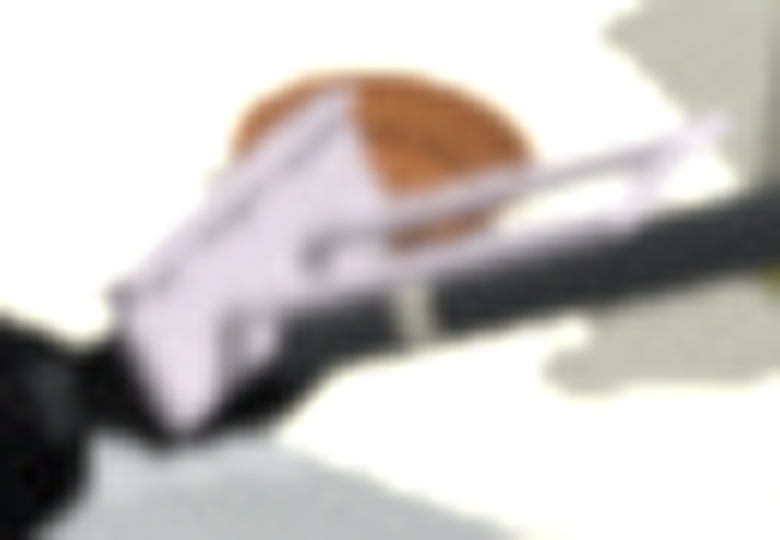

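Run:
```python
from ov import *
q=[.5493,.1735,25.05]
Z=lambda P:np.round((proj('top',P)-[215,165]+.5)*12-.5)
Rc,o=cradle(q,0)
for s in(.065,.075,.085):
    Rc,o=cradle(q,s)
    c=lambda *p:Z(Rc.apply(np.array(p)/1000)+o)[0].tolist()
    print(s,'bar ends outer L,R',c(150,26,20),c(150,-26,20),'bar low',c(36,26,20),c(36,-26,20),'ledge front low R,L',c(25,-52,44),c(25,52,44),'lip top R,L',c(36,-52,44),c(36,52,44),'blk low',c(-25,14,17),c(-25,-14,17),'blkmid',c(0,0,17),'ledge back R',c(30,-52,4))
Rc,o=cradle(q,0)
for x in(130,140,150,160,250,260,270,280,300): print(x,Z(Rc.apply(np.array([[x,10,0],[x,-10,0],[x,0,10]])/1000)+o).tolist())
```

```text
0.065 bar ends outer L,R [123.0, 292.0] [349.0, 188.0] bar low [354.0, 703.0] [568.0, 603.0] ledge front low R,L [713.0, 645.0] [279.0, 846.0] lip top R,L [693.0, 606.0] [257.0, 809.0] blk low [515.0, 878.0] [627.0, 826.0] blkmid [526.0, 769.0] ledge back R [675.0, 541.0]
0.075 bar ends outer L,R [101.0, 254.0] [328.0, 150.0] bar low [334.0, 669.0] [550.0, 569.0] ledge front low R,L [695.0, 610.0] [259.0, 812.0] lip top R,L [675.0, 571.0] [237.0, 774.0] blk low [497.0, 845.0] [610.0, 792.0] blkmid [508.0, 735.0] ledge back R [657.0, 506.0]
0.085 bar ends outer L,R [80.0, 215.0] [308.0, 111.0] bar low [315.0, 634.0] [531.0, 533.0] ledge front low R,L [677.0, 574.0] [239.0, 777.0] lip top R,L [657.0, 535.0] [216.0, 739.0] blk low [478.0, 812.0] [592.0, 759.0] blkmid [489.0, 701.0] ledge back R [639.0, 471.0]
130 [[354.0, 528.0], [436.0, 490.0], [400.0, 530.0]]
140 [[334.0, 493.0], [417.0, 455.0], [381.0, 495.0]]
150 [[315.0, 457.0], [398.0, 419.0], [362.0, 459.0]]
160 [[295.0, 422.0], [379.0, 383.0], [342.0, 423.0]]
250 [[110.0, 86.0], [197.0, 46.0], [158.0, 85.0]]
260 [[89.0, 47.0], [176.0, 7.0], [137.0, 46.0]]
270 [[67.0, 8.0], [155.0, -33.0], [115.0, 6.0]]
280 [[45.0, -32.0], [134.0, -72.0], [93.0, -34.0]]
300 [[1.0, -113.0], [90.0, -153.0], [49.0, -115.0]]
```

```bash
cat > ba.py <<'E'
from ov import *
def projp(n,P,d):
    K,D,A,o=cam(n); A=R.from_rotvec(d[3:]).as_matrix()@A; o=o+d[:3]
    rv,_=cv2.Rodrigues(A.T); return cv2.projectPoints(np.atleast_2d(P).astype(float),rv,-A.T@o,K,D)[0].reshape(-1,2)
tz=lambda l:tp(l,(215,165),12); sz=lambda l:tp(l,(340,155),12)
plate=np.array([[.11,.075,.01],[.11,-.075,.01],[-.11,-.075,.01],[-.11,.075,.01]])
pt=tp([(66,237),(259,151),(388,426),(194,515)],(200,135),4); ps=tp([(83,303),(390,443),(507,315)],(300,145),5)
# top cradle pts
ct=np.array([[25,-52,44],[36,-52,44],[150,-26,20]])/1000; ctu=tz([(660,575),(638,532),(318,148)])
cs=np.array([[25,-52,44],[36,52,44],[150,-26,20]])/1000; csu=sz([(115,295),(350,85),(640,222)])
# lines: (pt a, pt b in cradle/leg frame, image x at image y, cam)
tt,ts=tz([(345,430)]),sz([(412,318)])
tet=ot[0][2]
def res(p,full=False):
    st=p[:3];s=p[3];tm=p[4];dt=p[5:11];ds=p[11:17]
    Rc,o=cradle(st,s);Rl,ol=cradle(st,0); r=[]
    r.append(projp('top',T(*st)(plate),dt)-pt); r.append((projp('scene',T(*st)(plate[[2,1,0]]),ds)-ps)*.7)
    r.append(projp('top',Rc.apply(ct)+o,dt)-ctu); r.append((projp('scene',Rc.apply(cs)+o,ds)-csu)*.7)
    r.append(projp('top',Rl.apply([tm,0,.010])+ol,dt)-tt)
    r.append((projp('scene',Rl.apply([tm,-.007,.007])+ol,ds)-ts)*.7)
    # line constraints
    def line(n,d,a,b,u,Rx,ox):
        q=projp(n,Rx.apply(np.array([a,b])/1000)+ox,d); t=(u[1]-q[0,1])/(q[1,1]-q[0,1]); return q[0,0]+t*(q[1,0]-q[0,0])-u[0]
    L=[line('top',dt,(36,26,20),(150,26,20),tz([(177,400)])[0],Rc,o),line('top',dt,(36,-26,20),(150,-26,20),tz([(446,400)])[0],Rc,o),
       line('top',dt,(150,10,0),(300,10,0),tz([(85,60)])[0],Rl,ol),line('top',dt,(150,-10,0),(300,-10,0),tz([(188,60)])[0],Rl,ol)]
    r=[np.ravel(x) for x in r]+[np.array(L)]
    if full: return r
    return np.concatenate(r+[dt[:3]/.002,dt[3:]/.0025,ds[:3]/.002,ds[3:]/.0025])
if __name__=="__main__":
    p0=np.r_[.5493,.1735,np.array(25.),.085,.16,np.zeros(12)]
    s=least_squares(res,p0,x_scale=np.r_[.01,.01,1,.01,.01,np.full(12,.002)],loss='soft_l1')
    print(np.round(s.x[:5],4)); print(np.round(s.x[5:],4))
    for r in res(s.x,True): print(np.round(r,1))
    print('slide to tape', s.x[4]-(s.x[3]-.025))
E
python3 ba.py
```

```text
[ 0.5497  0.1757 25.1142  0.0859  0.1575]
[ 0.0004  0.0001  0.0003  0.0006 -0.0005 -0.0002 -0.0004 -0.0001  0.0006
  0.0008  0.001   0.0006]
[-0.1  0.3 -0.7 -0.2 -0.8  0.3 -0.2  0.6]
[-0.6  0.2  0.9  0.3  0.6 -0.8]
[ 0.8 -0.1  0.9  0.2 -1.6 -3.1]
[-0.8 -0.   0.2  0.2 -0.9  0. ]
[-0.3  0.5]
[ 0.2 -1. ]
[-0.1  0.6  0.2  0.7]
slide to tape 0.09660215044601136
```

```bash
cat > plan.py <<'E'
from ov import *
def cur():
    s=manip.state(); return R.from_euler('xyz',s['orientation'],degrees=True),s['tool_pos'],s
def rows(Rt,pt,n=10,vmax=40,wmax=7,verbose=True,start=None):
    R0,p0,s=cur() if start is None else (*start,None)
    rv=(R0.inv()*Rt).as_rotvec(); out=[]
    N=max(int(np.ceil(np.linalg.norm(pt-p0)*1000/vmax)),int(np.ceil(np.degrees(np.linalg.norm(rv))/wmax)),1)
    Rp,pp=R0,p0
    print('rows needed',N,'dist mm',np.round((pt-p0)*1000,1),'rot',np.round(np.degrees(rv),1))
    N2=max(N,n) if N<=n else N
    for i in range(1,N2+1):
        f=i/N2; Ri=R0*R.from_rotvec(rv*f); pi=p0+(pt-p0)*f
        d=Rp.inv().apply(pi-pp)*100; w=(Rp.inv()*Ri).as_rotvec(degrees=True)
        out.append(np.r_[d,w]); Rp,pp=Ri,pi
    for o in out: print(np.round(o,2).tolist())
TER=np.array([.4345,-.184,19.1]); ST=np.array([.5497,.1757,25.1]); S0=.0858
down=lambda yaw:R.from_euler('xyz',[180,0,yaw],degrees=True)
E
python3 - <<'E'
from plan import *
rows(down(95),np.array([.42,.25,.30]))
print()
rows(down(19.1),np.array([.4345,-.184,.15]),start=(down(95),np.array([.42,.25,.30])))
E
```

```text
rows needed 11 dist mm [ 272.9 -331.4   78.4] rot [-0.1  0.1 70.8]
[-3.14, -2.31, -0.71, -0.01, 0.01, 6.44]
[-3.38, -1.95, -0.71, -0.01, 0.01, 6.44]
[-3.58, -1.55, -0.71, -0.01, 0.01, 6.44]
[-3.73, -1.14, -0.71, -0.01, 0.01, 6.44]
[-3.84, -0.72, -0.71, -0.01, 0.01, 6.44]
[-3.89, -0.28, -0.71, -0.01, 0.01, 6.44]
[-3.9, 0.16, -0.71, -0.01, 0.01, 6.44]
[-3.86, 0.59, -0.71, -0.01, 0.01, 6.44]
[-3.77, 1.02, -0.71, -0.01, 0.01, 6.44]
[-3.63, 1.44, -0.71, -0.01, 0.01, 6.44]
[-3.45, 1.83, -0.71, -0.01, 0.01, 6.44]

rows needed 12 dist mm [  14.5 -434.  -150. ] rot [ 0.  -0.  75.9]
[-3.61, -0.19, 1.25, -0.0, -0.0, 6.33]
[-3.61, 0.2, 1.25, -0.0, -0.0, 6.32]
[-3.57, 0.6, 1.25, 0.0, -0.0, 6.33]
[-3.48, 0.99, 1.25, 0.0, -0.0, 6.32]
[-3.35, 1.37, 1.25, 0.0, -0.0, 6.32]
[-3.18, 1.73, 1.25, -0.0, -0.0, 6.33]
[-2.97, 2.07, 1.25, 0.0, -0.0, 6.32]
[-2.72, 2.38, 1.25, -0.0, -0.0, 6.32]
[-2.44, 2.67, 1.25, 0.0, -0.0, 6.32]
[-2.14, 2.92, 1.25, -0.0, -0.0, 6.32]
[-1.8, 3.14, 1.25, 0.0, -0.0, 6.33]
[-1.44, 3.32, 1.25, -0.0, -0.0, 6.33]
```

Call:
arm_command(
  moves=[
    [-1, -3.1, -2.3, -0.8, 0, 0, 6.4],
    [-1, -3.4, -1.9, -0.8, 0, 0, 6.4],
    [-1, -3.6, -1.5, -0.8, 0, 0, 6.4],
    [-1, -3.7, -1.1, -0.8, 0, 0, 6.4],
    [-1, -3.8, -0.7, -0.8, 0, 0, 6.4],
    [-1, -3.9, -0.3, -0.8, 0, 0, 6.4],
    [-1, -3.9, 0.2, -0.8, 0, 0, 6.4],
    [-1, -3.9, 0.6, -0.8, 0, 0, 6.4],
    [-1, -3.8, 1.0, -0.8, 0, 0, 6.4],
    [-1, -3.6, 1.4, -0.8, 0, 0, 6.4],
  ],
)

```text
t: 0.93
tool_pos: [0.394, 0.2698, 0.2947]
orientation: [-179.2, 0.8, 99.8]
ft_force: [-0.2, 0.0, -0.1]
grip_width: 0.0879
```

Run:
```python
from plan import *
print(cur()[2]['q'])
rows(down(19.1),np.array([.4345,-.184,.15]))
```

```text
[ 30.65619506 -11.0083015   78.83518996  -0.49745738 113.17678088
  20.70842903]
rows needed 12 dist mm [  40.5 -453.8 -144.7] rot [-0.1  1.2 80.7]
[-3.77, -0.29, 1.26, -0.01, 0.1, 6.72]
[-3.78, 0.15, 1.26, -0.01, 0.1, 6.72]
[-3.74, 0.59, 1.25, -0.01, 0.1, 6.72]
[-3.64, 1.03, 1.24, -0.01, 0.1, 6.72]
[-3.5, 1.45, 1.24, -0.01, 0.1, 6.72]
[-3.31, 1.84, 1.23, -0.01, 0.1, 6.72]
[-3.07, 2.22, 1.23, -0.01, 0.1, 6.72]
[-2.79, 2.56, 1.22, -0.01, 0.1, 6.72]
[-2.48, 2.87, 1.22, -0.01, 0.1, 6.72]
[-2.13, 3.14, 1.21, -0.01, 0.1, 6.72]
[-1.75, 3.37, 1.21, -0.01, 0.1, 6.72]
[-1.34, 3.55, 1.21, -0.01, 0.1, 6.72]
```

Call:
arm_command(
  moves=[
    [-1, -3.8, -0.3, 0.8, 0, 0.1, 6.7],
    [-1, -3.8, 0.2, 0.8, 0, 0.1, 6.7],
    [-1, -3.7, 0.6, 0.8, 0, 0.1, 6.7],
    [-1, -3.6, 1.0, 0.8, 0, 0.1, 6.7],
    [-1, -3.5, 1.4, 1.2, 0, 0.1, 6.7],
    [-1, -3.3, 1.8, 1.2, 0, 0.1, 6.7],
    [-1, -3.1, 2.2, 1.2, 0, 0.1, 6.7],
    [-1, -2.8, 2.6, 1.2, 0, 0.1, 6.7],
    [-1, -2.5, 2.9, 1.2, 0, 0.1, 6.7],
    [-1, -2.1, 3.1, 1.2, 0, 0.1, 6.7],
  ],
)

```text
t: 1.77
tool_pos: [0.4187, -0.1253, 0.1896]
orientation: [180.0, -0.0, 29.3]
ft_force: [0.6, 1.0, 0.3]
grip_width: 0.0878
```

Run:
```python
from plan import *
print(cur()[2]['q'])
rows(down(19.1),np.array([.4345,-.184,.10]))
```

```text
[-2.11292580e+01 -2.04575725e+01  9.73169701e+01  5.49447994e-03
  1.03125016e+02  3.96038639e+01]
rows needed 3 dist mm [ 15.8 -58.7 -89.6] rot [ 0.  -0.  10.2]
[-0.15, 0.59, 0.9, 0.0, -0.0, 1.02]
[-0.14, 0.59, 0.9, 0.0, -0.0, 1.02]
[-0.13, 0.59, 0.9, 0.0, -0.0, 1.02]
[-0.12, 0.6, 0.9, 0.0, -0.0, 1.02]
[-0.11, 0.6, 0.9, 0.0, -0.0, 1.02]
[-0.1, 0.6, 0.9, 0.0, -0.0, 1.02]
[-0.09, 0.6, 0.9, 0.0, -0.0, 1.02]
[-0.08, 0.6, 0.9, 0.0, -0.0, 1.02]
[-0.06, 0.6, 0.9, 0.0, -0.0, 1.02]
[-0.05, 0.61, 0.9, 0.0, -0.0, 1.02]
```

Call:
arm_command(
  moves=[
    [-1, -0.2, 1.0, 0.6, 0, 0, 2],
    [-1, -0.2, 1.0, 0.6, 0, 0, 2],
    [-1, -0.2, 1.0, 0.6, 0, 0, 2],
    [-1, -0.2, 1.0, 0.6, 0, 0, 2],
    [-1, -0.2, 1.0, 1, 0, 0, 2],
    [-1, -0.1, 1, 1, 0, 0, 0.2],
    [-1, 0, 0, 1, 0, 0, 0],
    [-1, 0, 0, 1, 0, 0, 0],
    [-1, 0, 0, 1, 0, 0, 0],
    [-1, 0, 0, 0.5, 0, 0, 0],
  ],
)

```text
t: 2.6
tool_pos: [0.4311, -0.1924, 0.0991]
orientation: [-179.7, 0.3, 17.8]
ft_force: [-1.0, 0.1, -0.2]
grip_width: 0.088
```

Run:
```python
from plan import *
rows(down(19.1),np.array([.4345,-.184,.003]))
Im={n:optics.snapshot(n) for n in('top','scene')}
crop(Im['top'],330,200,450,320,5,'pics/g1t.png');crop(Im['scene'],170,140,290,260,5,'pics/g1s.png')
```

```text
rows needed 3 dist mm [  3.4   8.4 -96.1] rot [-0.3  0.3 -1.3]
[0.06, -0.07, 0.96, -0.03, 0.03, -0.13]
[0.06, -0.07, 0.96, -0.03, 0.03, -0.13]
[0.06, -0.07, 0.96, -0.03, 0.03, -0.13]
[0.06, -0.07, 0.96, -0.03, 0.03, -0.13]
[0.06, -0.07, 0.96, -0.03, 0.03, -0.13]
[0.06, -0.07, 0.96, -0.03, 0.03, -0.13]
[0.06, -0.07, 0.96, -0.03, 0.03, -0.13]
[0.06, -0.07, 0.96, -0.03, 0.03, -0.13]
[0.06, -0.07, 0.96, -0.03, 0.03, -0.13]
[0.06, -0.07, 0.96, -0.03, 0.03, -0.13]
```

View pics/g1t.png

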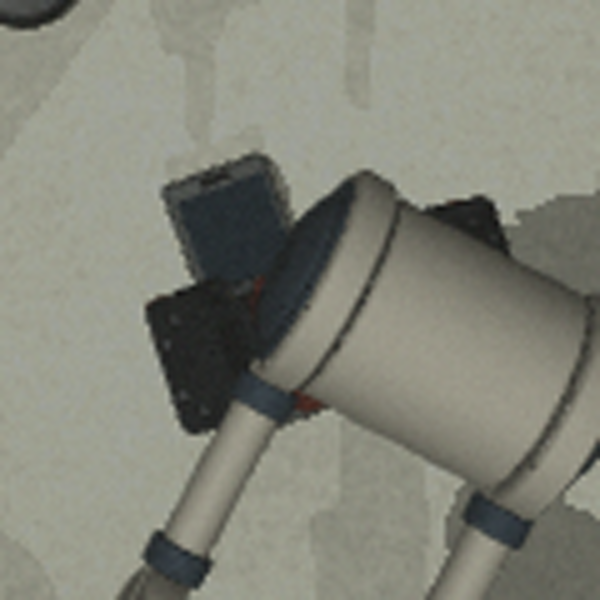

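View pics/g1s.png

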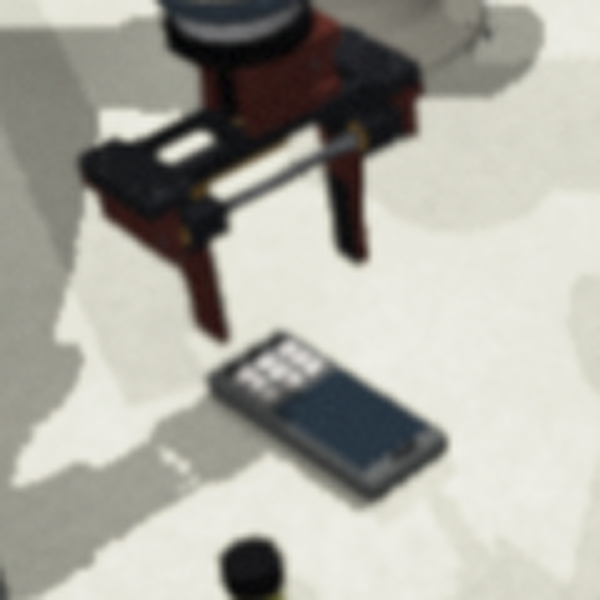

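Call:
arm_command(
  moves=[
    [-1, 0.1, -0.2, 1.2, 0, 0, -0.3],
    [-1, 0.1, -0.2, 1.2, 0, 0, -0.3],
    [-1, 0.1, -0.2, 1.2, 0, 0, -0.3],
    [-1, 0.1, -0.1, 1.2, 0, 0, -0.3],
    [-1, 0, -0.1, 1.2, 0, 0, 0],
    [-1, 0, -0.1, 1.0, 0, 0, 0],
    [-1, 0, 0, 1, 0, 0, 0],
    [-1, 0, 0, 0.7, 0, 0, 0],
    [-1, 0, 0, 0.5, 0, 0, 0],
    [-1, 0, 0, 0.2, 0, 0, 0],
  ],
)

```text
t: 3.53
tool_pos: [0.4328, -0.1797, 0.0002]
orientation: [-179.9, 0.1, 19.4]
ft_force: [-12.7, 7.3, 31.2]
grip_width: 0.0875
```

Run:
```python
from plan import *
rows(down(19.1),np.array([.4345,-.184,.003]))
Im={n:optics.snapshot(n) for n in('top','scene')}
crop(Im['scene'],190,170,290,250,7,'pics/g2s.png')
```

```text
rows needed 1 dist mm [ 1.7 -4.3  2.8] rot [-0.1  0.1  0.3]
[0.0, 0.05, -0.03, -0.01, 0.01, 0.03]
[0.0, 0.05, -0.03, -0.01, 0.01, 0.03]
[0.0, 0.05, -0.03, -0.01, 0.01, 0.03]
[0.0, 0.05, -0.03, -0.01, 0.01, 0.03]
[0.0, 0.05, -0.03, -0.01, 0.01, 0.03]
[0.0, 0.05, -0.03, -0.01, 0.01, 0.03]
[0.0, 0.05, -0.03, -0.01, 0.01, 0.03]
[0.0, 0.05, -0.03, -0.01, 0.01, 0.03]
[0.0, 0.05, -0.03, -0.01, 0.01, 0.03]
[0.0, 0.05, -0.03, -0.01, 0.01, 0.03]
```

View pics/g2s.png

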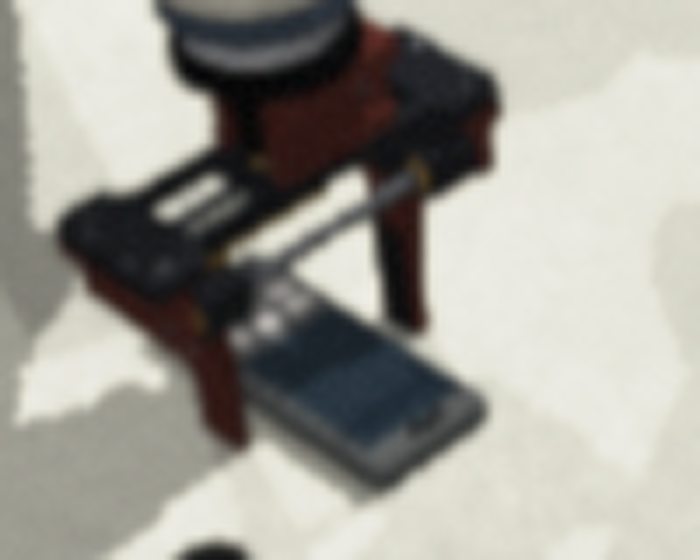

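Call:
arm_command(
  moves=[
    [-1, 0, 0.2, -0.2, 0, 0, 0],
    [-1, 0, 0.1, -0.1, 0, 0, 0],
    [-1, 0, 0.1, 0, 0, 0, 0],
    [0.3, 0, 0, 0, 0, 0, 0],
    [1, 0, 0, 0, 0, 0, 0],
    [1, 0, 0, 0, 0, 0, 0],
    [1, 0, 0, 0, 0, 0, 0],
    [1, 0, 0, 0, 0, 0, 0],
    [1, 0, 0, 0, 0, 0, 0],
    [1, 0, 0, 0, 0, 0, 0],
  ],
  newtons=30,
)

```text
t: 4.47
tool_pos: [0.4351, -0.1839, 0.0041]
orientation: [-179.9, -0.0, 19.4]
ft_force: [0.2, 0.2, 1.4]
grip_width: 0.0618
```

```bash
cat >> plan.py <<'E'
RX=R.from_euler('x',180,degrees=True)
def cpose(c,s=S0,st=ST):  # tcp target given in cradle mm
    Rc,o=cradle(st,s); return Rc*RX, Rc.apply(np.array(c)/1000)+o
def incr(s=S0,st=ST): # current tcp in cradle frame mm, and rot error in tool
    Rc,o=cradle(st,s); R0,p0,_=cur(); return np.round(Rc.inv().apply(p0-o)*1000,1),np.round(((R0.inv()*(Rc*RX)).as_rotvec(degrees=True)),2)
E
python3 - <<'E'
from plan import *
Rt,p=cpose((120,0,114)); print(p, cpose((105,0,24.1))[1])
rows(down(19.4),np.array([.40,-.15,.16]),n=5)
rows(Rt,p,start=(down(19.4),np.array([.40,-.15,.16])))
E
```

```text
[0.57070356 0.18553879 0.24642536] [0.6062718  0.20220017 0.16417995]
rows needed 5 dist mm [-35.1  33.9 155.9] rot [-0.1 -0.  -0. ]
[-0.44, -0.87, -3.12, -0.01, -0.0, -0.01]
[-0.44, -0.87, -3.12, -0.01, -0.0, -0.01]
[-0.44, -0.87, -3.12, -0.01, -0.0, -0.01]
[-0.44, -0.87, -3.12, -0.01, -0.0, -0.01]
[-0.44, -0.87, -3.12, -0.01, -0.0, -0.01]
rows needed 10 dist mm [170.7 335.5  86.4] rot [ 1.7 35.  -5.5]
[2.72, -2.6, -0.86, 0.17, 3.5, -0.55]
[2.8, -2.57, -0.69, 0.17, 3.5, -0.55]
[2.86, -2.55, -0.51, 0.17, 3.5, -0.55]
[2.91, -2.52, -0.32, 0.17, 3.5, -0.55]
[2.95, -2.49, -0.14, 0.17, 3.5, -0.55]
[2.97, -2.47, 0.05, 0.17, 3.5, -0.55]
[2.99, -2.44, 0.24, 0.17, 3.5, -0.55]
[2.99, -2.41, 0.43, 0.17, 3.5, -0.55]
[2.98, -2.38, 0.62, 0.17, 3.5, -0.55]
[2.96, -2.35, 0.81, 0.17, 3.5, -0.55]
```

Call:
arm_command(
  moves=[
    [1, 0, 0, -0.5, 0, 0, 0],
    [1, -0.2, -0.4, -1.5, 0, 0, 0],
    [1, -0.2, -0.4, -2, 0, 0, 0],
    [1, -0.2, -0.4, -2, 0, 0, 0],
    [1, -0.3, -0.5, -2, 0, 0, 0],
    [1, -0.3, -0.5, -2, 0, 0, 0],
    [1, -0.3, -0.5, -2, 0, 0, 0],
    [1, -0.3, -0.5, -2, 0, 0, 0],
    [1, 0, -0.5, -1.5, 0, 0, 0],
    [1, 0, -0.5, -0.5, 0, 0, 0],
  ],
)

```text
t: 5.3
tool_pos: [0.3984, -0.1486, 0.1639]
orientation: [-179.4, 0.8, 19.2]
ft_force: [-0.7, -0.3, -2.0]
grip_width: 0.062
```

Run:
```python
from plan import *
Rt,p=cpose((120,0,114))
rows(Rt,p,vmax=30,wmax=4)
```

```text
rows needed 13 dist mm [172.3 334.2  82.5] rot [ 1.2 35.7 -5.9]
[2.09, -2.0, -0.64, 0.09, 2.75, -0.45]
[2.13, -1.98, -0.54, 0.09, 2.75, -0.45]
[2.17, -1.96, -0.43, 0.09, 2.75, -0.45]
[2.21, -1.95, -0.32, 0.09, 2.75, -0.45]
[2.23, -1.93, -0.21, 0.09, 2.75, -0.45]
[2.26, -1.91, -0.1, 0.09, 2.75, -0.45]
[2.27, -1.9, 0.01, 0.09, 2.75, -0.45]
[2.29, -1.88, 0.12, 0.09, 2.75, -0.45]
[2.29, -1.86, 0.23, 0.09, 2.75, -0.45]
[2.29, -1.84, 0.35, 0.09, 2.75, -0.45]
[2.29, -1.82, 0.46, 0.09, 2.75, -0.45]
[2.28, -1.8, 0.57, 0.09, 2.75, -0.45]
[2.26, -1.78, 0.68, 0.09, 2.75, -0.45]
```

Call:
arm_command(
  moves=[
    [1, 1.5, -1.4, -0.6, 0.1, 2.7, -0.4],
    [1, 2.1, -2.0, -0.6, 0.1, 2.7, -0.4],
    [1, 2.2, -2.0, -0.5, 0.1, 2.7, -0.4],
    [1, 2.2, -1.9, -0.4, 0.1, 2.7, -0.5],
    [1, 2.2, -1.9, -0.3, 0.1, 2.7, -0.5],
    [1, 2.2, -1.9, -0.2, 0.1, 2.7, -0.5],
    [1, 2.3, -1.9, -0.1, 0.1, 2.7, -0.5],
    [1, 2.3, -1.9, 0, 0.1, 2.7, -0.5],
    [1, 2.3, -1.9, 0.1, 0.1, 2.7, -0.5],
    [1, 2.3, -1.8, 0.2, 0.1, 2.7, -0.5],
  ],
)

```text
t: 6.13
tool_pos: [0.5257, 0.1072, 0.2294]
orientation: [-179.1, -26.5, 23.3]
ft_force: [-0.1, 0.6, -3.4]
grip_width: 0.0622
```

Run:
```python
from plan import *
Rt,p=cpose((120,0,84))
print(incr(), cur()[2]['q'])
rows(Rt,p,vmax=30,wmax=4)
```

```text
(array([ 49.6, -51.8, 142.5]), array([-0.01,  8.44, -1.63])) [  0.93355115 -28.65840964 102.97289175  10.78760266  81.37169765
  68.11258167]
rows needed 4 dist mm [60.6 85.6 -7.5] rot [-0.   8.4 -1.6]
[0.77, -0.54, 0.48, -0.0, 0.84, -0.16]
[0.76, -0.54, 0.49, -0.0, 0.84, -0.16]
[0.76, -0.53, 0.5, -0.0, 0.84, -0.16]
[0.75, -0.53, 0.51, -0.0, 0.84, -0.16]
[0.74, -0.53, 0.52, -0.0, 0.84, -0.16]
[0.74, -0.53, 0.53, -0.0, 0.84, -0.16]
[0.73, -0.53, 0.54, -0.0, 0.84, -0.16]
[0.72, -0.52, 0.55, -0.0, 0.84, -0.16]
[0.72, -0.52, 0.56, -0.0, 0.84, -0.16]
[0.71, -0.52, 0.57, -0.0, 0.84, -0.16]
```

Call:
arm_command(
  moves=[
    [1, 0.9, -0.6, 0.3, 0, 1.0, -0.2],
    [1, 0.9, -0.6, 0.3, 0, 1, -0.2],
    [1, 0.9, -0.6, 0.4, 0, 1, -0.2],
    [1, 0.9, -0.6, 0.5, 0, 1, -0.2],
    [1, 0.8, -0.6, 0.6, 0, 1, -0.2],
    [1, 0.8, -0.6, 0.6, 0, 1, -0.2],
    [1, 0.7, -0.5, 0.6, 0, 0.8, -0.2],
    [1, 0.6, -0.5, 0.6, 0, 0.6, -0.1],
    [1, 0.3, -0.2, 0.4, 0, 0.4, 0],
    [1, 0, 0, 0.2, 0, 0, 0],
  ],
)

```text
t: 6.97
tool_pos: [0.5768, 0.1941, 0.2098]
orientation: [-179.6, -33.5, 25.3]
ft_force: [0.4, -0.5, -2.9]
grip_width: 0.0616
```

Run:
```python
from plan import *
print(incr(), cur()[2]['q'])
Im={n:optics.snapshot(n) for n in('top','scene')}
for n in Im: cv2.imwrite(f'pics/d1_{n}.png',Im[n][:,:,::-1])
crop(Im['scene'],300,110,440,220,5,'pics/d1s.png');crop(Im['top'],190,130,310,250,5,'pics/d1t.png')
```

```text
(array([106.5,   5.1,  78.7]), array([-0.53,  1.46,  0.13])) [ 10.4928296  -23.77880203 103.65351632   9.21317024  67.82356684
  74.08812225]
```

View pics/d1s.png

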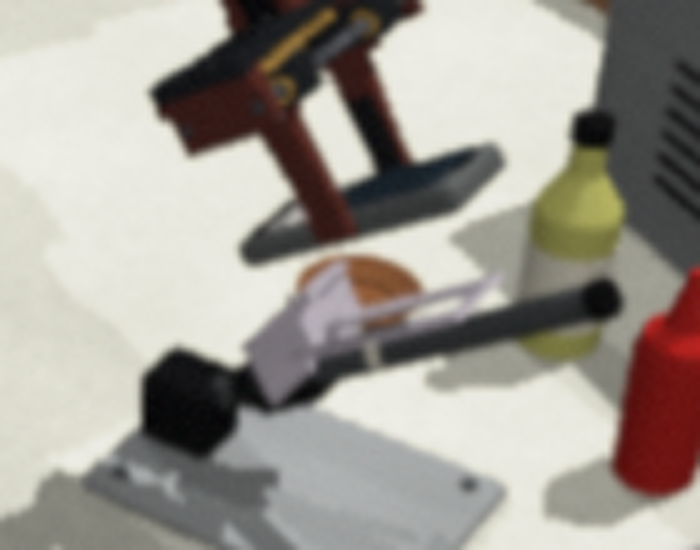

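View pics/d1t.png

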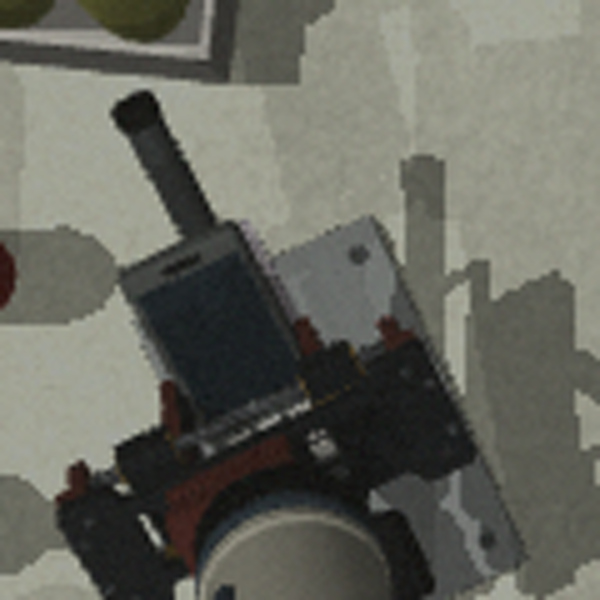

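```bash
cat > tchk.py <<'E'
from plan import *
def term_in_hand(dx=0,dz=4.1):
    R0,p0,_=cur(); Rt=R0*RX; return Rt,p0-Rt.apply([0,0,dz/1000])+Rt.apply([dx/1000,0,0])
if __name__=="__main__":
    Rt,o=term_in_hand()
    V,E=box((-75,-31,0),(75,31,18)); P=Rt.apply(V)+o
    I={n:cv2.imread(f'pics/d1_{n}.png') for n in('top','scene')}
    for n,w,k in(('top',(190,150,270,230),8),('scene',(330,120,410,180),8)):
        x0,y0,x1,y1=w; im=cv2.resize(I[n][y0:y1,x0:x1],None,fx=k,fy=k,interpolation=cv2.INTER_CUBIC); draw(im,n,P,E,(0,255,0),np.array([x0,y0]),k)
        cv2.imwrite(f'pics/tc_{n}.png',im)
E
python3 tchk.py
```

```text
(no output)
```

View pics/tc_top.png

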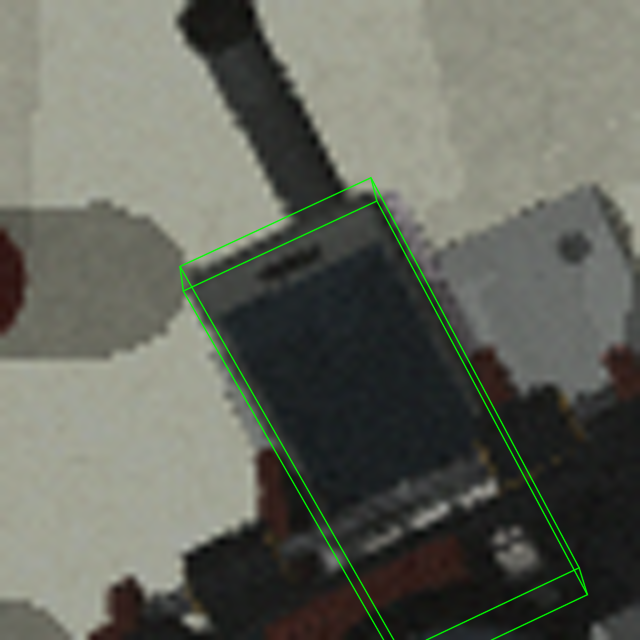

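View pics/tc_scene.png

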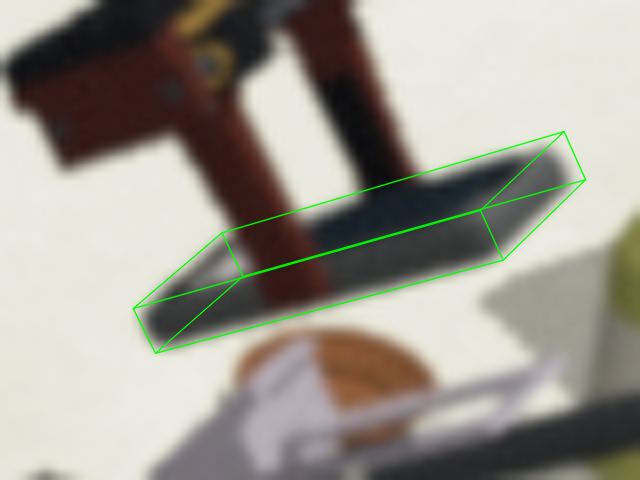

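Run:
```python
from plan import *
Rt,p=cpose((116,0,42))
rows(Rt,p,n=9)
```

```text
rows needed 1 dist mm [ 28.4   8.2 -24.6] rot [-0.5  1.5  0.1]
[0.12, 0.06, 0.41, -0.06, 0.17, 0.01]
[0.12, 0.06, 0.41, -0.06, 0.17, 0.01]
[0.12, 0.05, 0.41, -0.06, 0.17, 0.01]
[0.12, 0.05, 0.41, -0.06, 0.17, 0.01]
[0.11, 0.05, 0.41, -0.06, 0.17, 0.01]
[0.11, 0.05, 0.41, -0.06, 0.17, 0.01]
[0.11, 0.05, 0.41, -0.06, 0.17, 0.01]
[0.11, 0.05, 0.41, -0.06, 0.17, 0.01]
[0.11, 0.05, 0.41, -0.06, 0.17, 0.01]
```

Call:
arm_command(
  moves=[
    [1, 0.3, 0.1, 0.2, -0.1, 0.3, 0],
    [1, 0.3, 0.1, 0.4, -0.1, 0.3, 0],
    [1, 0.3, 0.1, 0.4, -0.1, 0.3, 0],
    [1, 0.1, 0.1, 0.4, -0.1, 0.2, 0],
    [1, 0.1, 0.1, 0.4, -0.1, 0.2, 0],
    [1, 0, 0, 0.4, 0, 0.1, 0],
    [1, 0, 0, 0.4, 0, 0.1, 0],
    [1, 0, 0, 0.4, 0, 0, 0],
    [1, 0, 0, 0.3, 0, 0, 0],
    [1, 0, 0, 0, 0, 0, 0],
  ],
)

```text
t: 7.9
tool_pos: [0.6073, 0.1996, 0.1871]
orientation: [179.8, -35.2, 25.1]
ft_force: [-0.6, 0.4, -3.3]
grip_width: 0.0619
```

Run:
```python
from plan import *
print(incr())
```

```text
(array([118. ,  -2.8,  43. ]), array([ 0.16, -0.15,  0.01]))
```

Call:
arm_command(
  moves=[
    [1, 0, -0.1, 0.2, 0, 0, 0],
    [1, 0, -0.1, 0.3, 0, 0, 0],
    [1, 0, -0.1, 0.3, 0, 0, 0],
    [1, 0, 0, 0.3, 0, 0, 0],
    [1, 0, 0, 0.2, 0, 0, 0],
    [1, 0, 0, 0.1, 0, 0, 0],
    [1, 0, 0, 0.1, 0, 0, 0],
    [1, 0, 0, 0, 0, 0, 0],
    [1, 0, 0, 0, 0, 0, 0],
    [1, 0, 0, 0, 0, 0, 0],
  ],
)

```text
t: 8.73
tool_pos: [0.6145, 0.207, 0.1737]
orientation: [179.8, -35.2, 25.1]
ft_force: [-0.2, -0.8, -3.0]
grip_width: 0.0615
```

Run:
```python
from plan import *
print(incr())
Im={n:optics.snapshot(n) for n in('top','scene')}
crop(Im['scene'],330,130,420,210,8,'pics/d2s.png')
```

```text
(array([118.2,   0.8,  26.4]), array([ 0.14, -0.16,  0.03]))
```

View pics/d2s.png

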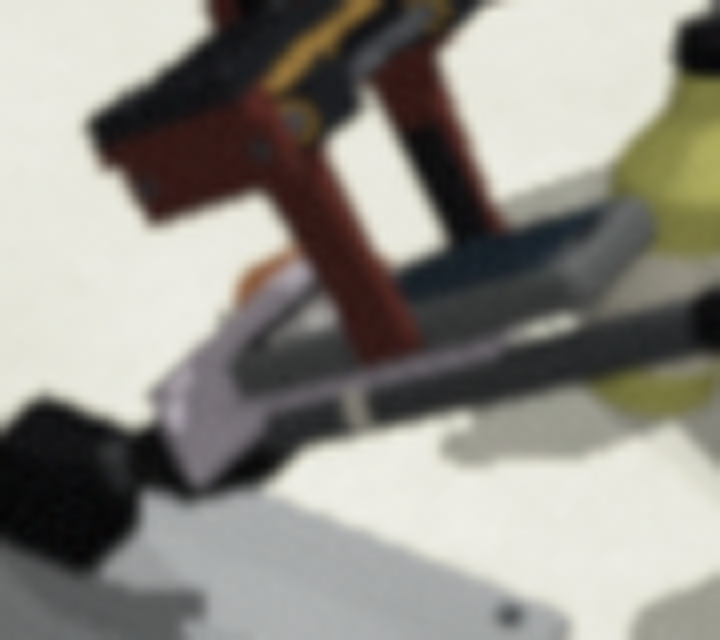

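Call:
arm_command(
  moves=[
    [1, 0, 0, 0.1, 0, 0, 0],
    [1, 0, 0, 0.1, 0, 0, 0],
    [1, 0, 0, 0.1, 0, 0, 0],
    [1, -0.2, 0, 0, 0, 0, 0],
    [1, -0.2, 0, 0, 0, 0, 0],
    [1, -0.2, 0, 0, 0, 0, 0],
    [1, -0.2, 0, 0, 0, 0, 0],
    [1, -0.1, 0, 0, 0, 0, 0],
    [1, -0.1, 0, 0, 0, 0, 0],
    [1, 0, 0, 0, 0, 0, 0],
  ],
)

```text
t: 9.67
tool_pos: [0.6083, 0.2038, 0.1658]
orientation: [179.8, -35.3, 25.1]
ft_force: [-0.4, -0.1, -3.1]
grip_width: 0.0619
```

Run:
```python
from plan import *
print(incr()); Rc,o=cradle(ST,S0); print(Rc.inv().apply(cur()[2]['ft_force']))
```

```text
(array([108. ,   0.6,  24. ]), array([ 0.17, -0.27,  0.03]))
[-2.12109693  0.0838748  -2.25445331]
```

Call:
arm_command(
  moves=[
    [1, -0.1, 0, 0, 0, 0, 0],
    [1, -0.1, 0, 0.05, 0, 0, 0],
    [1, -0.1, 0, 0.05, 0, 0, 0],
    [1, -0.1, 0, 0, 0, 0, 0],
    [1, -0.1, 0, 0, 0, 0, 0],
    [1, 0, 0, 0, 0, 0, 0],
    [1, 0, 0, 0.05, 0, 0, 0],
    [1, 0, 0, 0.05, 0, 0, 0],
    [1, 0, 0, 0, 0, 0, 0],
    [1, 0, 0, 0, 0, 0, 0],
  ],
)

```text
t: 10.5
tool_pos: [0.6065, 0.2029, 0.1645]
orientation: [179.8, -35.6, 25.2]
ft_force: [-1.9, 0.5, 0.4]
grip_width: 0.0618
```

Run:
```python
from plan import *
print(incr()); Rc,o=cradle(ST,S0); print(Rc.inv().apply(cur()[2]['ft_force']))
Im={n:optics.snapshot(n) for n in('top','scene')}
crop(Im['scene'],330,130,420,210,8,'pics/d3s.png')
```

```text
(array([105.6,   0.5,  24. ]), array([ 0.2 , -0.58,  0.05]))
[-0.98030961  1.25121739  1.15147307]
```

View pics/d3s.png

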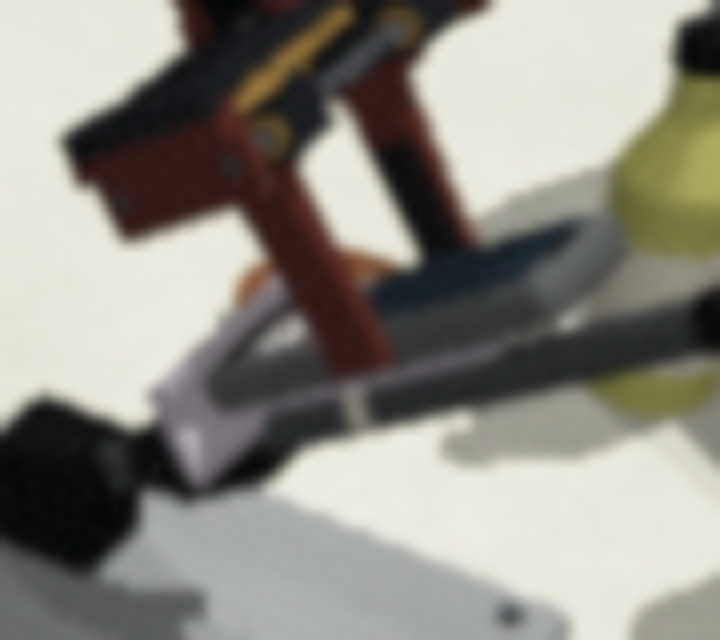

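Call:
arm_command(
  moves=[
    [1, -0.1, 0, 0.05, 0, 0.1, 0],
    [1, -0.1, 0, 0, 0, 0, 0],
    [1, -0.1, 0, 0, 0, 0, 0],
    [1, -0.1, 0, 0, 0, 0, 0],
    [1, -0.1, 0, 0, 0, 0, 0],
    [1, -0.1, 0, 0, 0, 0, 0],
    [1, -0.1, 0, 0, 0, 0, 0],
    [1, -0.1, 0, 0, 0, 0, 0],
    [1, 0, 0, 0, 0, 0, 0],
    [1, 0, 0, 0, 0, 0, 0],
  ],
)

```text
t: 11.43
tool_pos: [0.6056, 0.2023, 0.166]
orientation: [179.8, -36.8, 25.1]
ft_force: [3.7, 1.3, 0.1]
grip_width: 0.0618
```

Run:
```python
from plan import *
print(incr()); Rc,o=cradle(ST,S0); print(Rc.inv().apply(cur()[2]['ft_force']))
Im={n:optics.snapshot(n) for n in('top','scene')}
crop(Im['scene'],330,130,420,210,8,'pics/d4s.png');crop(Im['top'],200,160,290,240,8,'pics/d4t.png')
```

```text
(array([105.6,   0.4,  25.9]), array([ 0.27, -1.82, -0.04]))
[ 3.28992903 -0.42373921 -2.14749007]
```

View pics/d4s.png

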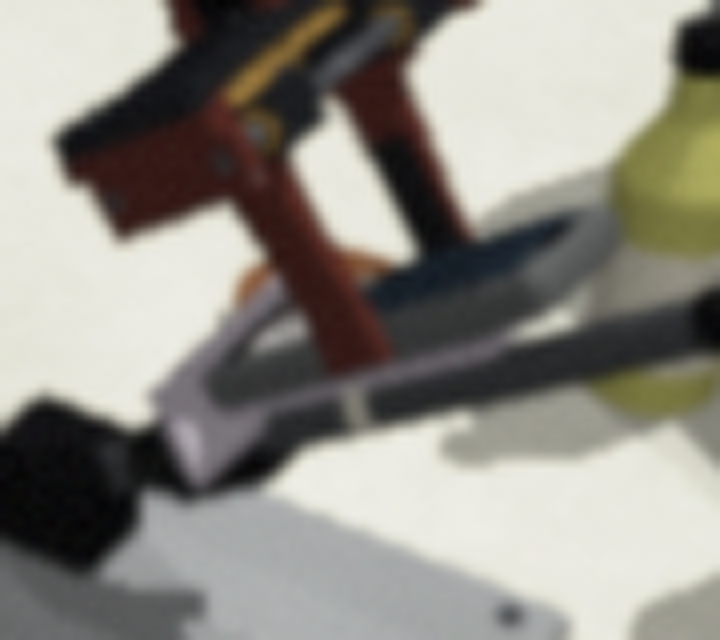

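View pics/d4t.png

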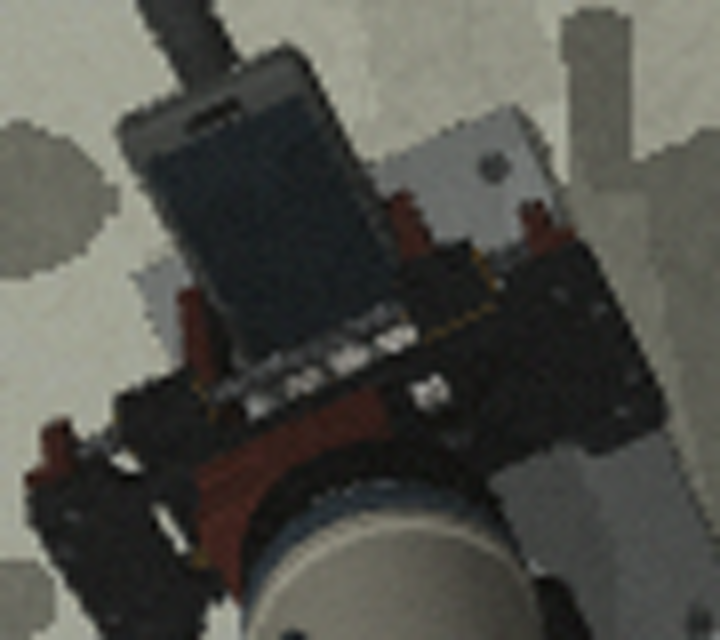

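Call:
arm_command(
  moves=[
    [1, 0, 0, 0.1, 0, -0.8, 0],
    [1, 0, 0, 0.1, 0, -0.7, 0],
    [1, 0, 0, 0.1, 0, -0.4, 0],
    [1, 0, 0, 0.05, 0, 0, 0],
    [1, 0, 0, 0, 0, 0, 0],
    [0.2, 0, 0, 0, 0, 0, 0],
    [-0.4, 0, 0, 0, 0, 0, 0],
    [-1, 0, 0, 0, 0, 0, 0],
    [-1, 0, 0, 0, 0, 0, 0],
    [-1, 0, 0, 0, 0, 0, 0],
  ],
)

```text
t: 12.37
tool_pos: [0.6059, 0.2022, 0.1626]
orientation: [179.7, -34.2, 25.1]
ft_force: [-0.6, 0.1, -0.4]
grip_width: 0.0781
```

Run:
```python
from plan import *
print(incr()); Rc,o=cradle(ST,S0); print(Rc.inv().apply(cur()[2]['ft_force']))
Im={n:optics.snapshot(n) for n in('top','scene')}
crop(Im['scene'],330,130,420,210,8,'pics/d5s.png')
```

```text
(array([103.8,   0.2,  23. ]), array([0.28, 0.78, 0.04]))
[-0.61631882  0.321796   -0.01413101]
```

View pics/d5s.png

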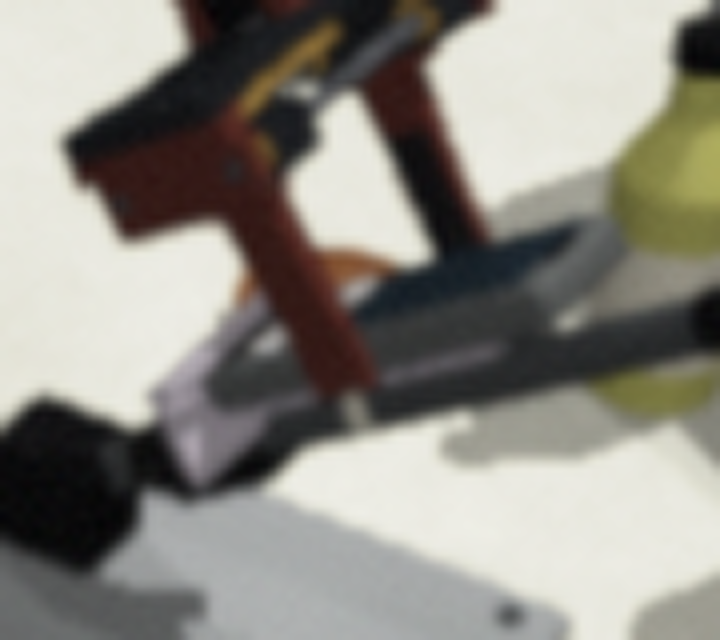

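Call:
arm_command(
  moves=[
    [-1, 0, 0, 0, 0, 0, 0],
    [-1, 0, 0, -0.4, 0, 0, 0],
    [-1, 0, 0, -0.8, 0, 0, 0],
    [-1, 0, 0, -1, 0, 0, 0],
    [-1, 0, 0, -1, 0, 0, 0],
    [-1, 0, 0, -1.2, 0, 0, 0],
    [-1, 0, 0, -1.2, 0, 0, 0],
    [-1, 0, 0, -1.2, 0, 0, 0],
    [-1, 0, 0, -1.2, 0, 0, 0],
    [-1, 0, 0, -0.5, 0, 0, 0],
  ],
)

```text
t: 13.3
tool_pos: [0.5575, 0.1801, 0.2412]
orientation: [179.6, -34.3, 25.2]
ft_force: [-0.6, -0.1, -0.3]
grip_width: 0.0874
```

Run:
```python
from plan import *
print(incr())
rows(*cpose((6,3.5,100)))
Im={n:optics.snapshot(n) for n in('top','scene')}
for n in Im: cv2.imwrite(f'pics/d6_{n}.png',Im[n][:,:,::-1])
crop(Im['scene'],320,130,420,210,8,'pics/d6s.png')
```

```text
(array([105.3,   0.7, 117.9]), array([0.33, 0.68, 0.08]))
rows needed 3 dist mm [-65.6 -27.6 -71.7] rot [0.3 0.7 0.1]
[-0.99, -0.03, 0.19, 0.03, 0.07, 0.01]
[-0.99, -0.03, 0.19, 0.03, 0.07, 0.01]
[-0.99, -0.03, 0.19, 0.03, 0.07, 0.01]
[-0.99, -0.03, 0.19, 0.03, 0.07, 0.01]
[-0.99, -0.03, 0.19, 0.03, 0.07, 0.01]
[-0.99, -0.03, 0.19, 0.03, 0.07, 0.01]
[-0.99, -0.03, 0.18, 0.03, 0.07, 0.01]
[-0.99, -0.03, 0.18, 0.03, 0.07, 0.01]
[-0.99, -0.03, 0.18, 0.03, 0.07, 0.01]
[-0.99, -0.03, 0.18, 0.03, 0.07, 0.01]
```

View pics/d6s.png

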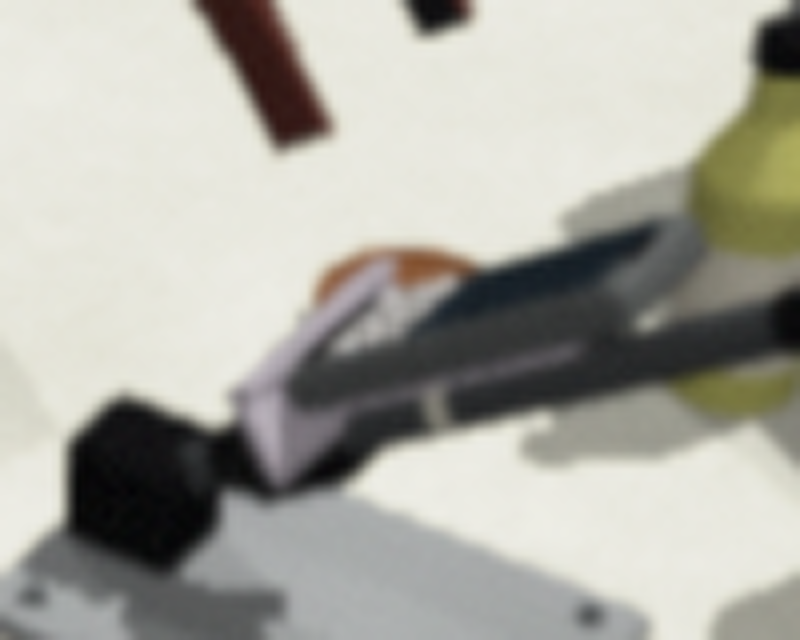

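Call:
arm_command(
  moves=[
    [-1, -0.9, -0.05, 0.1, 0.1, 0.1, 0],
    [-1, -1.1, -0.05, 0.1, 0.1, 0.1, 0],
    [-1, -1.1, -0.05, 0.1, 0.1, 0.1, 0],
    [-1, -1.1, -0.05, 0.1, 0, 0.1, 0],
    [-1, -1.1, -0.05, 0.1, 0, 0.1, 0],
    [-1, -1.1, 0, 0.1, 0, 0.1, 0],
    [-1, -1.1, 0, 0.1, 0, 0, 0],
    [-1, -1.1, 0, 0.1, 0, 0, 0],
    [-1, -1.1, 0, 0.1, 0, 0, 0],
    [-1, -0.5, 0, 0, 0, 0, 0],
  ],
)

```text
t: 14.23
tool_pos: [0.4822, 0.1481, 0.1665]
orientation: [-179.9, -34.6, 25.1]
ft_force: [0.7, -1.0, 0.0]
grip_width: 0.0877
```

Run:
```python
from plan import *
print(incr(),cur()[2]['q'])
rows(*cpose((6,3.5,30)))
```

```text
(array([ -4.5,   3.7, 103.6]), array([-0.09,  0.4 ,  0.03])) [  5.52986738 -43.94964971 121.21607718  11.76269415  70.12719412
  69.60189961]
rows needed 2 dist mm [ 46.1  21.4 -54.3] rot [-0.1  0.4  0. ]
[0.11, 0.0, 0.73, -0.01, 0.04, 0.0]
[0.11, 0.0, 0.74, -0.01, 0.04, 0.0]
[0.11, 0.0, 0.74, -0.01, 0.04, 0.0]
[0.11, 0.0, 0.74, -0.01, 0.04, 0.0]
[0.11, 0.0, 0.74, -0.01, 0.04, 0.0]
[0.11, 0.0, 0.74, -0.01, 0.04, 0.0]
[0.11, 0.0, 0.74, -0.01, 0.04, 0.0]
[0.11, 0.0, 0.74, -0.01, 0.04, 0.0]
[0.11, 0.0, 0.74, -0.01, 0.04, 0.0]
[0.11, 0.0, 0.74, -0.01, 0.04, 0.0]
```

Run:
```python
import numpy as np
from scipy.optimize import least_squares
D=[(5.259,70.573,np.hypot(.14708,.58143),.22163),(-11.008,78.835,np.hypot(.394,.2698),.2947),(-20.457,97.317,np.hypot(.4187,.1253),.1896)]
f=lambda p:np.concatenate([[p[0]+p[1]*np.sin(np.radians(a))+p[2]*np.sin(np.radians(a+b+p[4]))-r,p[3]+p[1]*np.cos(np.radians(a))+p[2]*np.cos(np.radians(a+b+p[4]))-z] for a,b,r,z in D])
s=least_squares(f,[0.,.35,.35,.2,0]);print(s.x,s.fun)
```

```text
[-2.48243349e-03  3.71944828e-01  5.74170238e-01 -2.31775025e-01
  5.85019885e+00] [-4.64325162e-06  3.56665919e-05  8.11285765e-07 -4.01635448e-06
  3.83196584e-06 -3.16502374e-05]
```

```bash
cat > ik.py <<'E'
from plan import *
a,L1,L2,c,g=-2.48243349e-03,3.71944828e-01,5.74170238e-01,-2.31775025e-01,5.85019885
d=.35;h=c+d
def ik(Rt,p):
    w=p-d*Rt.apply([0,0,1]); r=np.hypot(w[0],w[1])-a; z=w[2]-h; D=np.hypot(r,z)
    el=np.arccos((D*D-L1*L1-L2*L2)/(2*L1*L2)); q3=np.degrees(el)-g
    q2=np.degrees(np.arctan2(r,z)-np.arctan2(L2*np.sin(el),L1+L2*np.cos(el)))
    return np.round([q2,q3],1)
E
python3 - <<'E'
from ik import *
for x in (-4.5,6,15):
  for z in(103,60,30,0,-19): print(x,z,ik(*cpose((x,3.5,z))))
for sl in(.05,.1): print(sl,ik(*cpose((12,3.5,-19),S0+sl)))
E
```

```text
-4.5 103 [-44.4 121.7]
-4.5 60 [-40.2 122.8]
-4.5 30 [-36.8 123.3]
-4.5 0 [-33.1 123.4]
-4.5 -19 [-30.6 123.3]
6 103 [-42.7 120.1]
6 60 [-38.5 121.3]
6 30 [-35.2 121.7]
6 0 [-31.6 121.8]
6 -19 [-29.2 121.8]
15 103 [-41.2 118.8]
15 60 [-37.1 119.9]
15 30 [-33.9 120.3]
15 0 [-30.3 120.5]
15 -19 [-27.9 120.4]
0.05 [-21.7 113.2]
0.1 [-15.4 105.3]
```

Call:
arm_command(
  moves=[
    [-1, 0.2, 0, 0.5, 0, 0.1, 0],
    [-1, 0.2, 0, 0.8, 0, 0.1, 0],
    [-1, 0.2, 0, 0.8, 0, 0.1, 0],
    [-1, 0.2, 0, 0.8, 0, 0, 0],
    [-1, 0.1, 0, 0.8, 0, 0, 0],
    [-1, 0.1, 0, 0.8, 0, 0, 0],
    [-1, 0, 0, 0.8, 0, 0, 0],
    [-1, 0, 0, 0.8, 0, 0, 0],
    [-1, 0, 0, 0.5, 0, 0, 0],
    [-1, 0, 0, 0, 0, 0, 0],
  ],
)

```text
t: 15.07
tool_pos: [0.5288, 0.1706, 0.1104]
orientation: [-179.9, -34.8, 25.1]
ft_force: [0.6, 0.3, 0.9]
grip_width: 0.0878
```

Run:
```python
from plan import *
print(incr(),cur()[2]['q'])
Im={n:optics.snapshot(n) for n in('top','scene')}
for n in Im: cv2.imwrite(f'pics/e1_{n}.png',Im[n][:,:,::-1])
crop(Im['scene'],310,130,410,210,8,'pics/e1s.png');crop(Im['top'],200,160,290,240,8,'pics/e1t.png')
```

```text
(array([ 5.7,  4.2, 27.9]), array([-0.15,  0.24,  0.01])) [  8.30403955 -33.34657389 120.70452147  11.18631276  59.56650306
  70.33062566]
```

View pics/e1s.png

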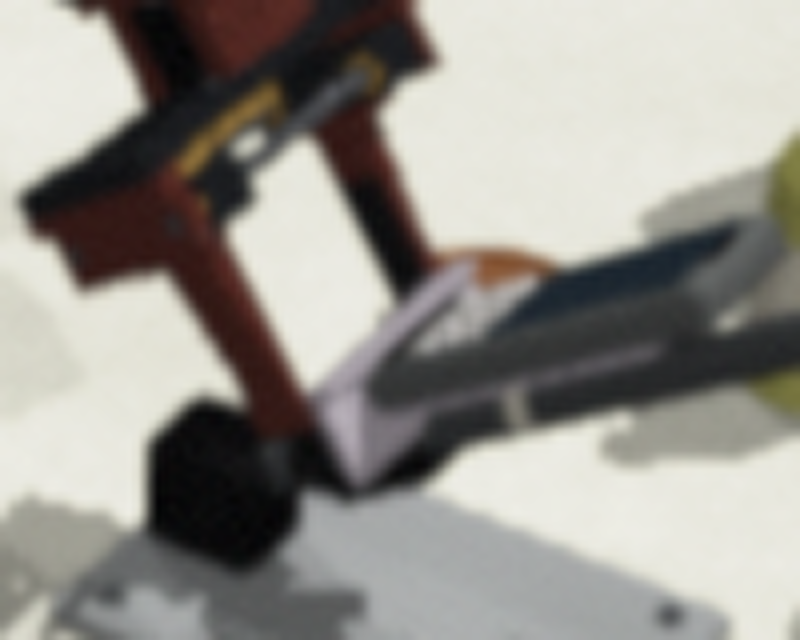

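View pics/e1t.png

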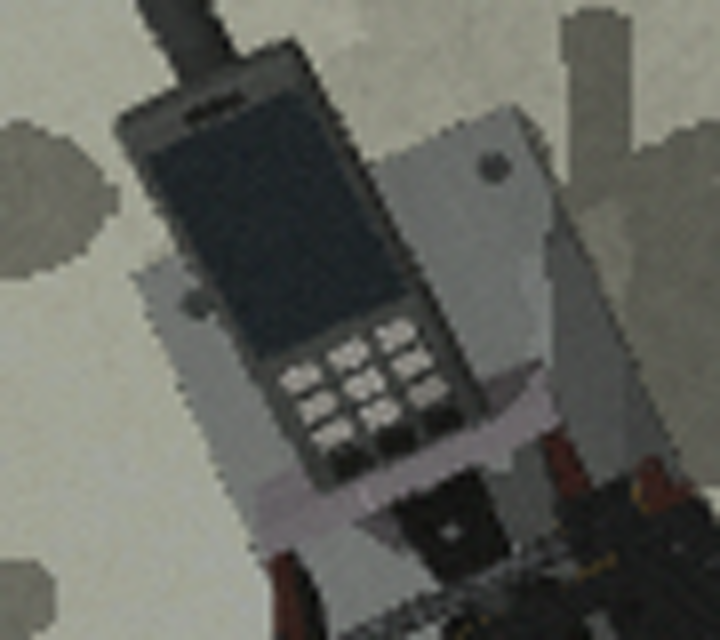

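Call:
arm_command(
  moves=[
    [-1, 0, 0, 0.4, 0, 0, 0],
    [-1, 0, 0, 0.5, 0, 0, 0],
    [-1, 0, 0, 0.5, 0, 0, 0],
    [-1, 0, 0, 0.5, 0, 0, 0],
    [-1, 0, 0, 0.5, 0, 0, 0],
    [-1, 0, 0, 0.5, 0, 0, 0],
    [-1, 0, 0, 0.5, 0, 0, 0],
    [-1, 0, 0, 0.5, 0, 0, 0],
    [-1, 0, 0, 0.5, 0, 0, 0],
    [-1, 0, 0, 0, 0, 0, 0],
  ],
)

```text
t: 16.0
tool_pos: [0.5547, 0.1821, 0.0742]
orientation: [-180.0, -35.0, 25.1]
ft_force: [-0.9, 0.6, -1.0]
grip_width: 0.0878
```

Run:
```python
from plan import *
print(incr()); Rc,o=cradle(ST,S0); print(Rc.inv().apply(cur()[2]['ft_force']))
Im={n:optics.snapshot(n) for n in('top','scene')}
for n in Im: cv2.imwrite(f'pics/e2_{n}.png',Im[n][:,:,::-1])
crop(Im['scene'],310,130,410,210,8,'pics/e2s.png');crop(Im['top'],200,160,290,240,8,'pics/e2t.png')
```

```text
(array([  8.1,   3.7, -17.9]), array([-0.05, -0.05,  0.02]))
[-1.05655619  0.9190558  -0.53977762]
```

View pics/e2s.png

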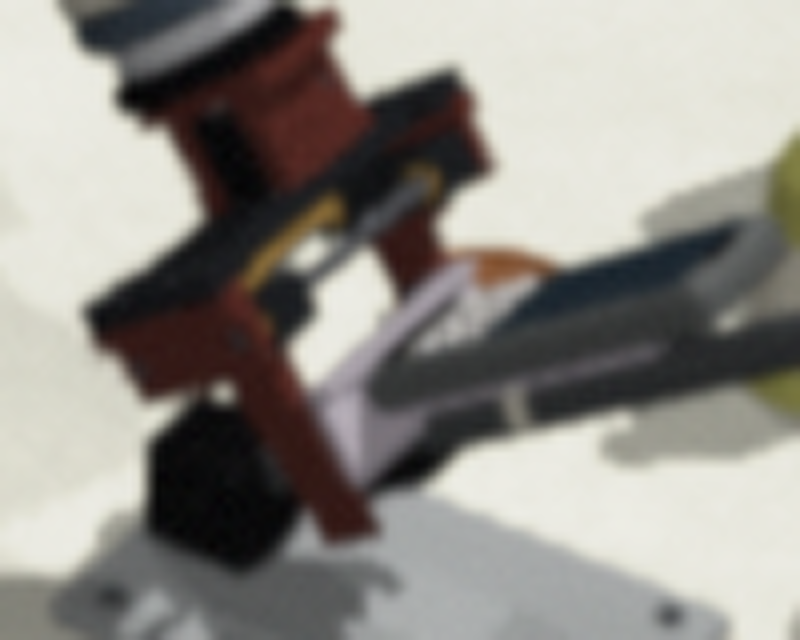

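View pics/e2t.png

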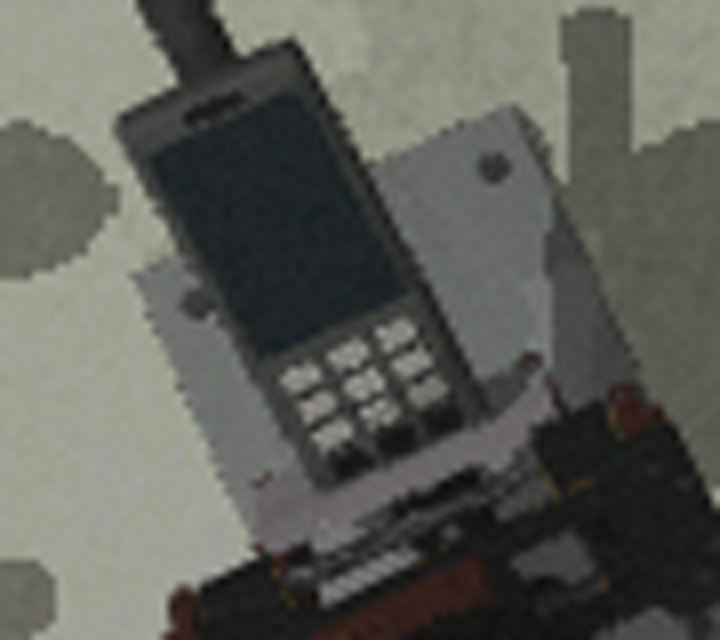

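Call:
arm_command(
  moves=[
    [-0.8, 0, 0, 0, 0, 0, 0],
    [-0.8, 0, 0, 0, 0, 0, 0],
    [-0.8, 0.1, 0, 0, 0, 0, 0],
    [-0.8, 0.1, 0, 0, 0, 0, 0],
    [-0.8, 0.1, 0, 0, 0, 0, 0],
    [-0.8, 0.1, 0, 0, 0, 0, 0],
    [-0.8, 0.1, 0, 0, 0, 0, 0],
    [-0.8, 0.1, 0, 0, 0, 0, 0],
    [-0.8, 0.1, 0, 0, 0, 0, 0],
    [-0.8, 0.1, 0, 0, 0, 0, 0],
  ],
)

```text
t: 16.93
tool_pos: [0.5587, 0.1837, 0.0784]
orientation: [-179.9, -34.7, 25.1]
ft_force: [-3.9, -2.6, -0.3]
grip_width: 0.079
```

```bash
cat > st.py <<'E'
from plan import *
print(incr()); Rc,o=cradle(ST,S0); print('Fcradle',np.round(Rc.inv().apply(cur()[2]['ft_force']),1), 'M',np.round(Rc.inv().apply(cur()[2]['moment']),2),cur()[2]['grip_width'])
E
python3 st.py
```

```text
(array([ 14.1,   3.4, -16.9]), array([-0.05,  0.3 , -0.03]))
Fcradle [-3.9 -0.7  2.4] M [-0.11  0.87 -0.2 ] 0.07898130737785033
```

Call:
arm_command(
  moves=[
    [-0.8, 0.2, 0, 0, 0, 0, 0],
    [-0.8, 0.3, 0, 0, 0, 0, 0],
    [-0.8, 0.4, 0, 0, 0, 0, 0],
    [-0.8, 0.4, 0, 0, 0, 0, 0],
    [-0.8, 0.4, 0, 0, 0, 0, 0],
    [-0.8, 0.4, 0, 0, 0, 0, 0],
    [-0.8, 0.4, 0, 0, 0, 0, 0],
    [-0.8, 0.4, 0, 0, 0, 0, 0],
    [-0.8, 0.4, 0, 0, 0, 0, 0],
    [-0.8, 0.4, 0, 0, 0, 0, 0],
  ],
)

```text
t: 17.77
tool_pos: [0.581, 0.1939, 0.0913]
orientation: [-179.7, -33.4, 24.8]
ft_force: [-6.0, -2.6, 0.4]
grip_width: 0.0788
```

```bash
python3 st.py
python3 - <<'E'
from plan import *
Im={n:optics.snapshot(n) for n in('top','scene')}
crop(Im['scene'],310,110,410,200,8,'pics/e3s.png')
E
```

```text
(array([ 41.5,   3.2, -20.4]), array([-0.13,  1.59, -0.24]))
Fcradle [-5.1  0.2  4.1] M [-0.17  0.86 -0.2 ] 0.07877692762824934
```

View pics/e3s.png

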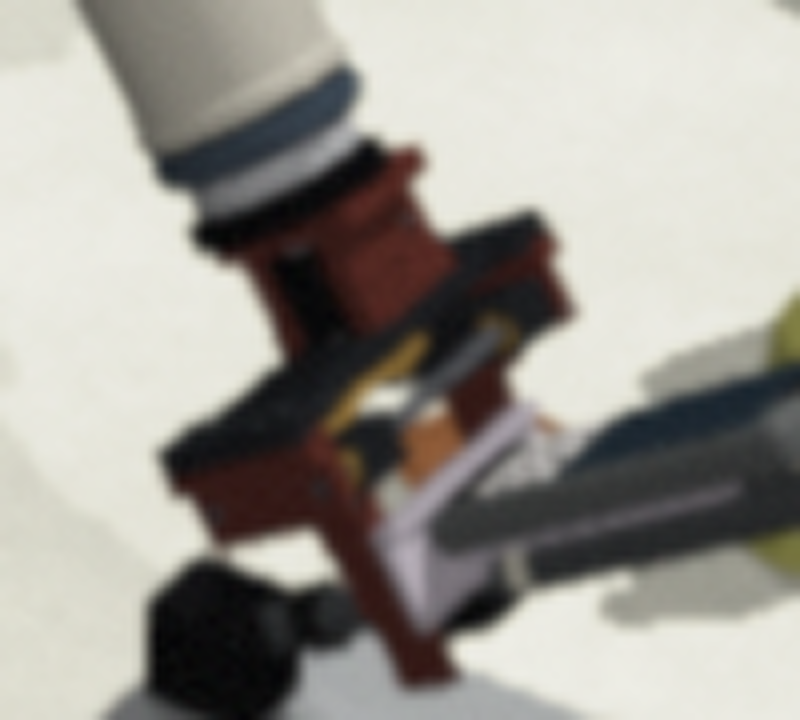

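Call:
arm_command(
  moves=[
    [-0.8, 0.4, 0, -0.05, 0, 0.4, 0],
    [-0.8, 0.4, 0, -0.05, 0, 0.4, 0],
    [-0.8, 0.4, 0, -0.05, 0, 0.4, 0],
    [-0.8, 0.4, 0, -0.05, 0, 0.4, 0],
    [-0.8, 0.4, 0, -0.05, 0, 0.3, 0],
    [-0.8, 0.4, 0, -0.05, 0, 0.3, 0],
    [-0.8, 0.4, 0, -0.05, 0, 0.3, 0],
    [-0.8, 0.4, 0, -0.05, 0, 0.3, 0],
    [-0.8, 0.4, 0, -0.05, 0, 0.3, 0],
    [-0.8, 0.4, 0, -0.05, 0, 0.3, 0],
  ],
)

```text
t: 18.7
tool_pos: [0.6058, 0.2056, 0.1104]
orientation: [-179.6, -36.1, 24.7]
ft_force: [-1.5, -1.7, -5.4]
grip_width: 0.0786
```

```bash
python3 st.py
```

```text
(array([ 75. ,   3.2, -20.5]), array([-0.22, -1.13, -0.31]))
Fcradle [-4.8 -1.  -3.2] M [-0.1   1.12 -0.13] 0.07857989754374205
```

Call:
arm_command(
  moves=[
    [-0.8, 0.4, 0, 0, 0, 0, 0],
    [-0.8, 0.4, 0, 0, 0, -0.1, 0],
    [-0.8, 0.4, 0, 0, 0, 0, 0.1],
    [-0.8, 0.3, 0, 0, 0, 0, 0.1],
    [-0.8, 0.3, 0, 0, 0, 0, 0.1],
    [-0.8, 0.3, 0, 0, 0, 0.1, 0],
    [-0.8, 0.3, 0, 0, 0, 0.1, 0],
    [-0.8, 0.2, 0, 0, 0, 0.1, 0],
    [-0.8, 0.1, 0, 0, 0, 0.1, 0],
    [-0.8, 0.1, 0, 0, 0, 0.1, 0],
  ],
)

```text
t: 19.53
tool_pos: [0.6292, 0.2165, 0.129]
orientation: [-179.4, -36.6, 24.5]
ft_force: [-0.9, -1.4, -4.9]
grip_width: 0.079
```

```bash
python3 st.py;  python3 - <<'E'
from plan import *
Im={n:optics.snapshot(n) for n in('top','scene')}
for n in Im: cv2.imwrite(f'pics/e4_{n}.png',Im[n][:,:,::-1])
crop(Im['scene'],310,110,410,200,8,'pics/e4s.png');crop(Im['top'],200,140,290,230,8,'pics/e4t.png')
E
```

```text
(array([106.8,   3.2, -20.1]), array([-0.21, -1.58, -0.48]))
Fcradle [-4.  -0.9 -3.2] M [-0.23  1.11  0.2 ] 0.07900521694267422
```

View pics/e4s.png

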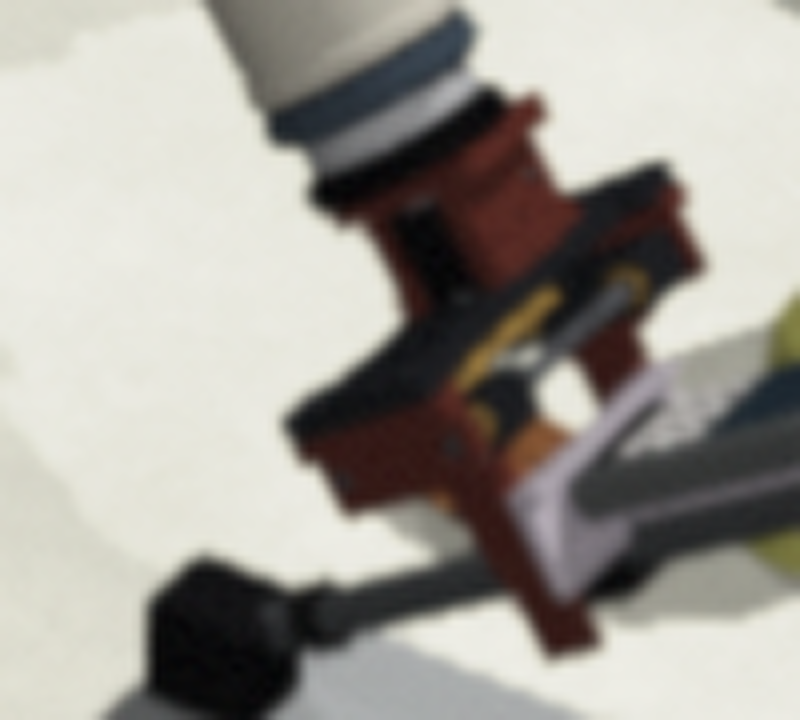

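View pics/e4t.png

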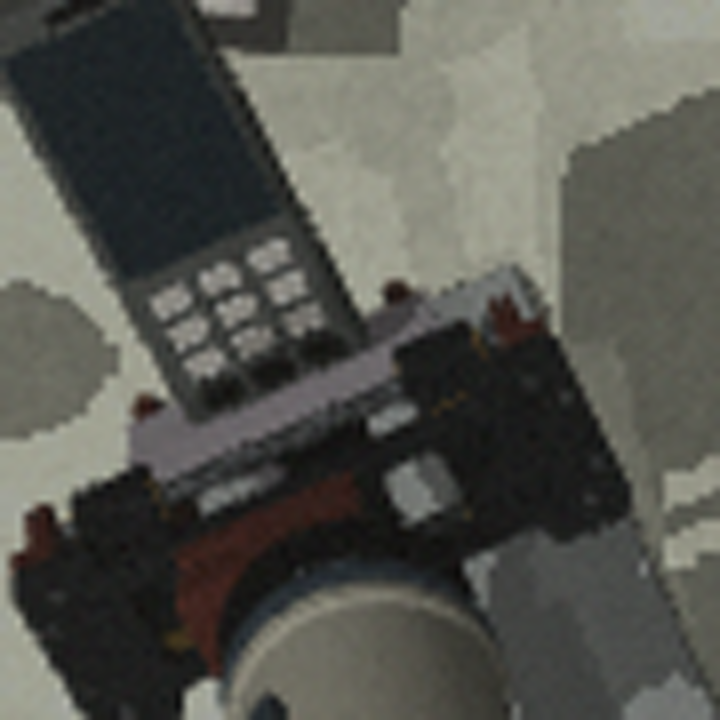

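```bash
cat > slide.py <<'E'
from ba import *
p0=np.r_[.5493,.1735,np.array(25.),.085,.16,np.zeros(12)]
sol=least_squares(res,p0,x_scale=np.r_[.01,.01,1,.01,.01,np.full(12,.002)],loss='soft_l1').x
def P(n,c,s):
    Rc,o=cradle(sol[:3],s); return projp(n,Rc.apply(np.array(c)/1000)+o,sol[5:11] if n=='top' else sol[11:17])[0]
E
python3 - <<'E'
from slide import *
for nm,c in dict(tip=(27.5,-52,4),frontR=(25,-52,44),backL=(36,52,44)).items():
    print(nm,'s0',np.round((P('scene',c,sol[3])-[340,155]+.5)*12-.5))
    for sl in(.085,.09,.095): print(sl,np.round((P('scene',c,sol[3]+sl)-[310,110]+.5)*8-.5,1))
t=P('scene',(0,-7,7),sol[4]); print('tape scene px',t,(t-[310,110]+.5)*8)
E
```

```text
tip s0 [185. 439.]
0.085 [550.8 608.1]
0.09 [562.5 605.3]
0.095 [574.3 602.6]
frontR s0 [101. 294.]
0.085 [493.6 506.2]
0.09 [505.2 503.1]
0.095 [516.9 500. ]
backL s0 [354.  88.]
0.085 [660.7 364.1]
0.09 [672.2 360.8]
0.095 [683.7 357.4]
tape scene px [374.18044987 179.6748856 ] [517.44359897 561.3990848 ]
```

```bash
cat > meas.py <<'E'
from slide import *
import sys
def measure(fn,ref='pics/e2_top.png',guess=.09):
    A=cv2.cvtColor(cv2.imread(ref),cv2.COLOR_BGR2GRAY).astype(np.float32); B=cv2.cvtColor(cv2.imread(fn),cv2.COLOR_BGR2GRAY).astype(np.float32)
    # model-based: warp via homography of terminal face plane (cradle z=38) as function of slide; maximise correlation
    xs=np.arange(34,176,.7); ys=np.arange(-30,30,.7)
    G=np.array([[x,y,38.] for x in xs for y in ys])/1000
    d=sol[5:11]
    def samp(I,s,dy=0,dx=0):
        Rc,o=cradle(sol[:3],s); q=projp('top',Rc.apply(G)+o,d).astype(np.float32)
        return cv2.remap(I,q[:,0].reshape(len(xs),-1),q[:,1].reshape(len(xs),-1),cv2.INTER_CUBIC)
    a=samp(A,sol[3]); best=[]
    g=guess+np.arange(-.015,.0151,.0005)
    cc=[]
    for sl in g:
        b=samp(B,sol[3]+sl); m=np.ones_like(a,bool)
        cc.append(np.corrcoef(a.ravel(),b.ravel())[0,1])
    cc=np.array(cc); i=cc.argmax(); 
    pf=np.polyfit(g[max(0,i-4):i+5],cc[max(0,i-4):i+5],2); return -pf[1]/2/pf[0],cc[i]
if __name__=="__main__": print(measure(sys.argv[1],guess=float(sys.argv[2])))
E
python3 meas.py pics/e1_top.png 0; python3 meas.py pics/e4_top.png .092
```

```text
(np.float64(6.29899115272964e-06), np.float64(0.9931098434858799))
(np.float64(0.0928559847953682), np.float64(0.9542645394603249))
```

Run:
```python
from slide import *
I=cv2.imread('pics/e2_top.png'); k=8
im=cv2.resize(I[160:240,200:290],None,fx=k,fy=k,interpolation=cv2.INTER_CUBIC)
Rc,o=cradle(sol[:3],sol[3]); off=np.array([200,160])
for a,b in(((30,-31,20),(180,31,38)),((25,-52,4),(30,52,44)),((30,-52,40),(36,52,44))):
    V,E=box(a,b); q=(projp('top',Rc.apply(V)+o,sol[5:11])-off+.5)*k-.5
    for i,j in E: cv2.line(im,tuple(int(v) for v in q[i]),tuple(int(v) for v in q[j]),(0,255,0),1,cv2.LINE_AA)
cv2.imwrite('pics/f1.png',im)
I=cv2.imread('pics/top0.png'); k=14
im=cv2.resize(I[170:215,215:265],None,fx=k,fy=k,interpolation=cv2.INTER_CUBIC); im=np.clip(im*1.6,0,255).astype(np.uint8)
Rl,ol=cradle(sol[:3],0)
for tm in(sol[4]-.004,sol[4]+.004):
    a=np.radians(np.arange(-90,91,10)); V=np.c_[np.full(len(a),tm),.01*np.sin(a),.01*np.cos(a)]
    q=(projp('top',Rl.apply(V)+ol,sol[5:11])-[215,170]+.5)*k-.5
    for i in range(len(a)-1): cv2.line(im,tuple(int(v) for v in q[i]),tuple(int(v) for v in q[i+1]),(0,255,0),1,cv2.LINE_AA)
cv2.imwrite('pics/f2.png',im)
I=cv2.imread('pics/scene0.png'); k=16
im=cv2.resize(I[165:195,350:395],None,fx=k,fy=k,interpolation=cv2.INTER_CUBIC)
for tm in(sol[4]-.004,sol[4]+.004):
    V=np.c_[np.full(len(a),tm),.01*np.sin(a-.8),.01*np.cos(a-.8)]
    q=(projp('scene',Rl.apply(V)+ol,sol[11:17])-[350,165]+.5)*k-.5
    for i in range(len(a)-1): cv2.line(im,tuple(int(v) for v in q[i]),tuple(int(v) for v in q[i+1]),(0,255,0),1,cv2.LINE_AA)
cv2.imwrite('pics/f3.png',im)
```

```text
(no output)
```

View pics/f1.png

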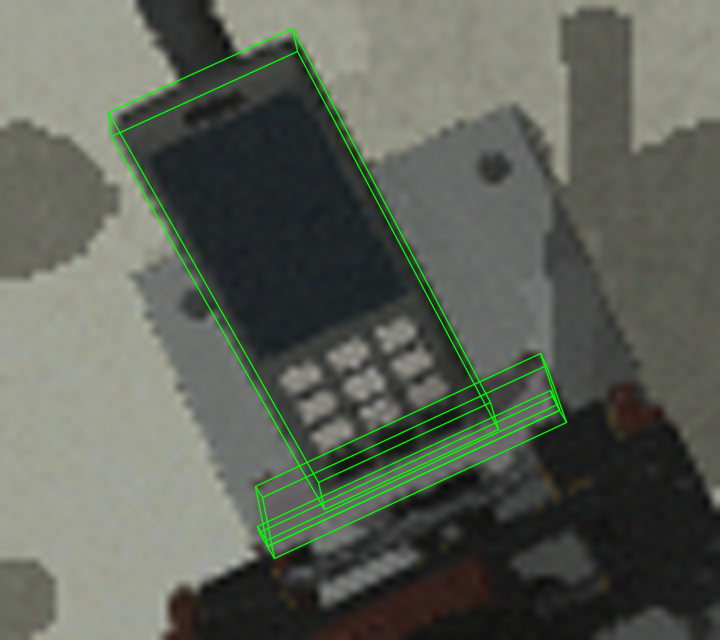

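View pics/f2.png

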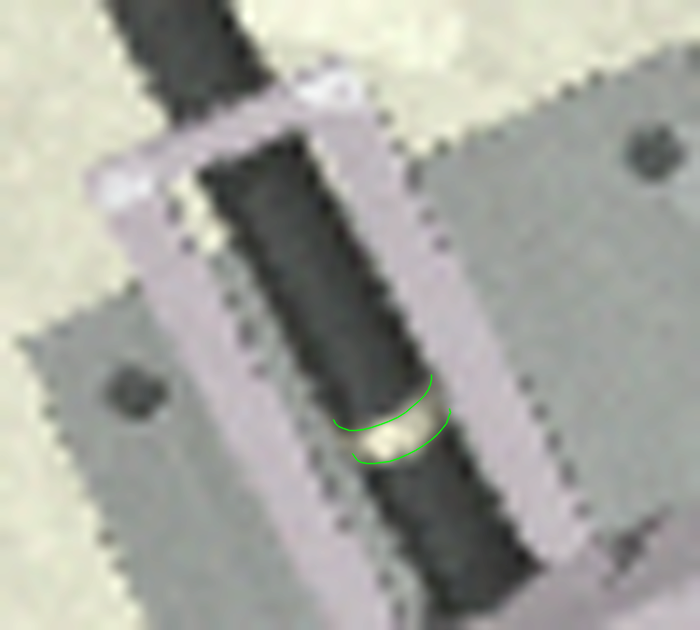

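View pics/f3.png

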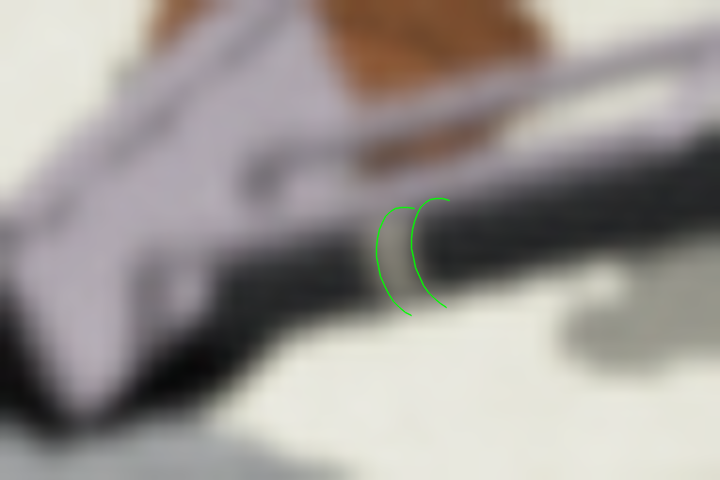

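Call:
arm_command(
  moves=[
    [-0.8, 0.1, -0.2, 0, 0, -0.2, 0],
    [-0.75, 0.1, -0.2, 0, 0, -0.2, -0.1],
    [-0.7, 0.1, -0.2, 0, 0, -0.2, -0.1],
    [-0.65, 0.1, -0.2, 0, 0, -0.2, -0.1],
    [-0.6, 0, -0.1, 0, 0, -0.2, -0.1],
    [-0.55, 0, -0.1, 0, 0, -0.2, 0],
    [-0.5, 0, 0, 0, 0, -0.2, 0],
    [-0.45, 0, 0, 0, 0, -0.1, 0],
    [-0.4, 0, 0, 0, 0, -0.1, 0],
    [-0.4, 0, 0, 0, 0, 0, 0],
  ],
)

```text
t: 20.47
tool_pos: [0.6294, 0.2268, 0.1354]
orientation: [-179.8, -35.1, 24.9]
ft_force: [-1.6, -3.3, -2.2]
grip_width: 0.0615
```

```bash
python3 st.py;  python3 - <<'E'
from plan import *
Im={n:optics.snapshot(n) for n in('top','scene')}
for n in Im: cv2.imwrite(f'pics/e5_{n}.png',Im[n][:,:,::-1])
crop(np.clip(Im['scene']*1.5,0,255).astype(np.uint8),340,145,400,195,12,'pics/e5s.png')
E
python3 meas.py pics/e5_top.png .094
```

```text
(array([114.2,  12.5, -17.5]), array([-0.04, -0.13, -0.18]))
Fcradle [-3.6 -2.3 -0.2] M [-0.29  1.02 -0.24] 0.06154081450656046
(np.float64(0.10101177386800088), np.float64(0.9454138938094372))
```

View pics/e5s.png

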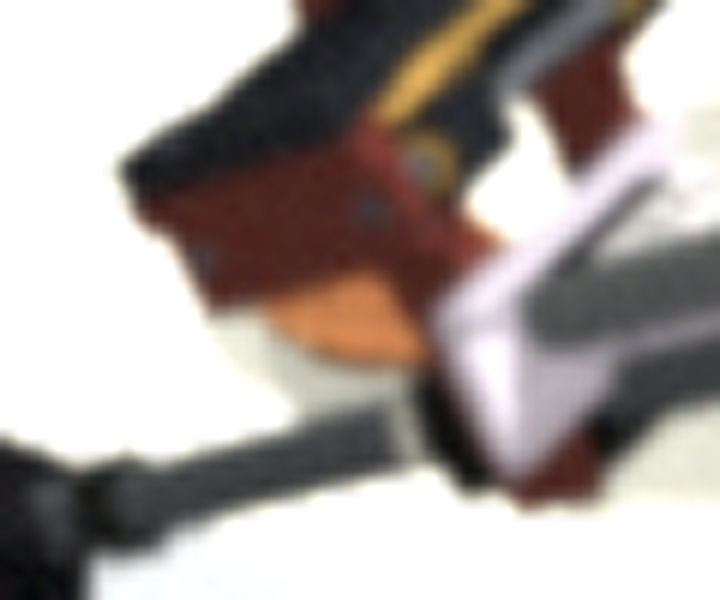

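Call:
arm_command(
  moves=[
    [-0.4, -0.05, 0, 0, 0, 0, 0],
    [-0.4, -0.05, 0, 0, 0, 0, 0],
    [-0.4, -0.05, 0, 0, 0, 0, 0],
    [-0.4, -0.05, 0, 0, 0, 0, 0],
    [-0.4, -0.05, 0, 0, 0, 0, 0],
    [-0.4, -0.05, 0, 0, 0, 0, 0],
    [-0.4, 0, 0, 0, 0, 0, 0],
    [-0.4, 0, 0, 0, 0, 0, 0],
    [-0.4, 0, 0, 0, 0, 0, 0],
    [-0.4, 0, 0, 0, 0, 0, 0],
  ],
)

```text
t: 21.4
tool_pos: [0.6271, 0.2261, 0.1338]
orientation: [-179.8, -35.2, 24.9]
ft_force: [-1.2, -3.6, -2.4]
grip_width: 0.0615
```

```bash
cat > look.py <<'E'
import sys
from plan import *
t=sys.argv[1]
Im={n:optics.snapshot(n) for n in('top','scene')}
for n in Im: cv2.imwrite(f'pics/{t}_{n}.png',Im[n][:,:,::-1])
crop(np.clip(Im['scene']*1.5,0,255).astype(np.uint8),340,145,400,195,12,f'pics/{t}s.png')
E
python3 st.py; python3 look.py e6; python3 meas.py pics/e6_top.png .097
```

```text
(array([111.3,  12.8, -17.4]), array([-0.08, -0.22, -0.18]))
Fcradle [-3.5 -2.7 -0.4] M [-0.23  0.94 -0.13] 0.061455518512953854
(np.float64(0.09802409471332668), np.float64(0.9473349244858945))
```

View pics/e6s.png

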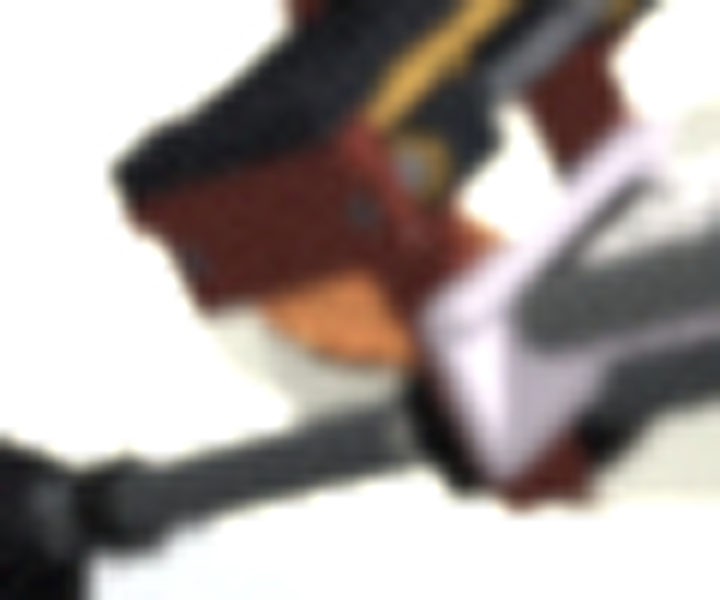

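Call:
arm_command(
  moves=[
    [-0.4, -0.05, 0, 0, 0, 0, 0],
    [-0.4, -0.05, 0, 0, 0, 0, 0],
    [-0.33, -0.02, 0.15, 0, 0, 0, 0],
    [-0.26, 0, 0.15, 0, 0, 0, 0],
    [-0.2, 0, 0.15, 0, 0, 0, 0],
    [-0.14, 0, 0.15, 0, 0, 0, 0],
    [-0.14, 0, 0.1, 0, 0, 0, 0],
    [-0.14, 0, 0, 0, 0, 0, 0],
    [-0.14, 0, 0, 0, 0, 0, 0],
    [-0.14, 0, 0, 0, 0, 0, 0],
  ],
  newtons=30,
)

```text
t: 22.33
tool_pos: [0.6278, 0.2222, 0.1332]
orientation: [-179.3, -35.2, 24.8]
ft_force: [-2.9, 0.1, -2.0]
grip_width: 0.0499
```

```bash
python3 st.py; python3 look.py e7; python3 meas.py pics/e7_top.png .097
```

```text
(array([110.1,   9. , -17.3]), array([-0.48, -0.22, -0.25]))
Fcradle [-3.3  1.3 -0.2] M [ 0.17  0.92 -0.2 ] 0.04985535144479202
(np.float64(0.09678269600783085), np.float64(0.9469960667696609))
```

View pics/e7s.png

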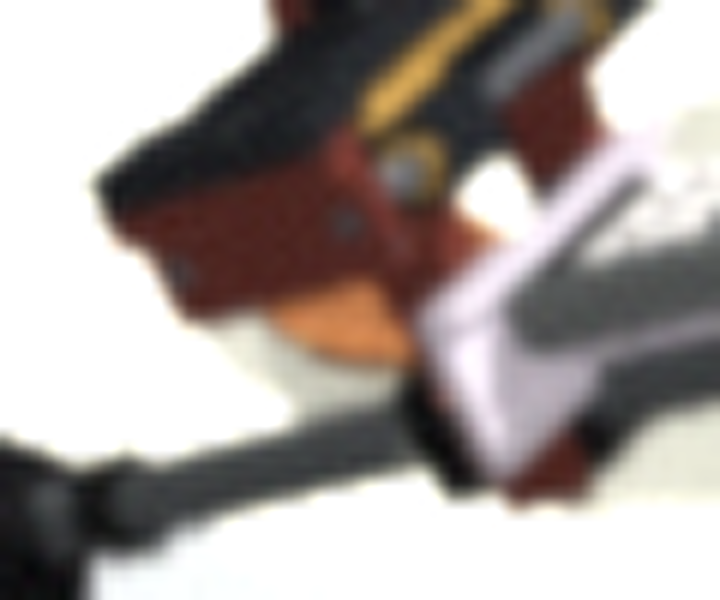

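Call:
arm_command(
  moves=[
    [-0.07, 0, 0.15, 0, 0, 0, 0],
    [0, 0, 0.15, 0, 0, 0, 0],
    [0.07, 0, 0.15, 0, 0, 0, 0],
    [0.14, 0, 0.15, 0, 0, 0, 0],
    [0.2, 0, 0.1, 0, 0, 0, 0],
    [0.25, 0, 0.05, 0, 0, 0, 0],
    [0.35, 0, 0, 0, 0, 0, 0],
    [0.35, 0, 0, 0, 0, 0, 0],
    [0.35, 0, 0, 0, 0, 0, 0],
    [0.35, 0, 0, 0, 0, 0, 0],
  ],
  newtons=30,
)

```text
t: 23.27
tool_pos: [0.6307, 0.2185, 0.134]
orientation: [-179.0, -35.4, 24.8]
ft_force: [-1.4, 1.5, -3.2]
grip_width: 0.0348
```

```bash
python3 st.py; python3 look.py e8; python3 meas.py pics/e8_top.png .097
```

```text
(array([111.5,   4.4, -17.3]), array([-0.81, -0.36, -0.28]))
Fcradle [-2.3  2.  -2.3] M [ 0.02  0.73 -0.31] 0.03480094835264991
(np.float64(0.09813216142287004), np.float64(0.9489284067587084))
```

View pics/e8s.png

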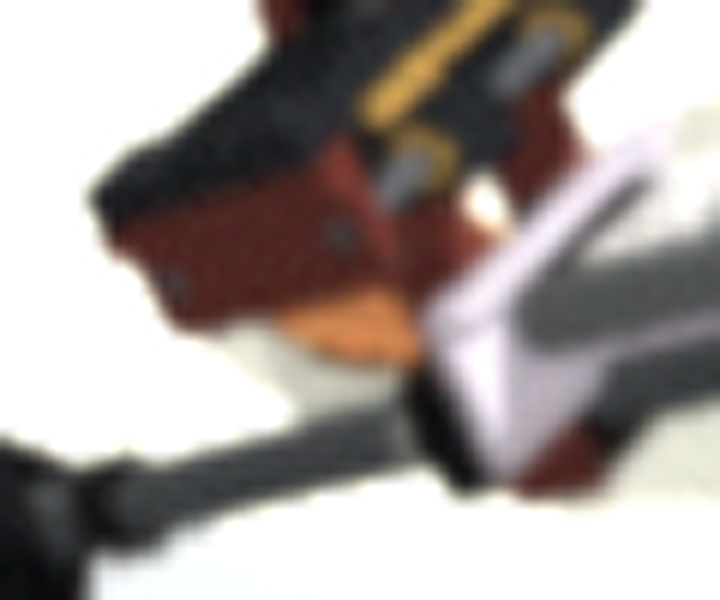

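Call:
arm_command(
  moves=[
    [0.6, 0, 0, 0, 0, 0, 0],
    [1, 0, 0, 0, 0, 0, 0],
    [1, 0, 0, 0, 0, 0, 0],
    [1, 0, 0, 0, 0, 0, 0],
    [1, 0, 0, 0, 0, 0, 0],
    [1, 0, 0, 0, 0, 0, 0],
    [1, 0, 0, 0, 0, 0, 0],
    [1, 0, 0, 0, 0, 0, 0],
    [1, 0, 0, 0, 0, 0, 0],
    [1, 0, 0, 0, 0, 0, 0],
  ],
  newtons=45,
)

```text
t: 24.2
tool_pos: [0.6308, 0.2184, 0.134]
orientation: [-179.0, -35.4, 24.7]
ft_force: [-1.2, 1.4, -2.1]
grip_width: 0.0343
```

```bash
python3 st.py; python3 look.py e9; python3 meas.py pics/e9_top.png .097
python3 - <<'E'
from plan import *
I=cv2.imread('pics/e9_top.png')[:,:,::-1]; crop(I,180,110,300,220,6,'pics/e9t.png')
I=cv2.imread('pics/e9_scene.png')[:,:,::-1]; crop(I,330,100,450,200,6,'pics/e9w.png')
E
```

```text
(array([111.5,   4.2, -17.3]), array([-0.79, -0.37, -0.29]))
Fcradle [-1.6  1.8 -1.5] M [-0.1   0.75 -0.35] 0.03433337197992341
(np.float64(0.09817762607878584), np.float64(0.9489199089794499))
```

View pics/e9s.png

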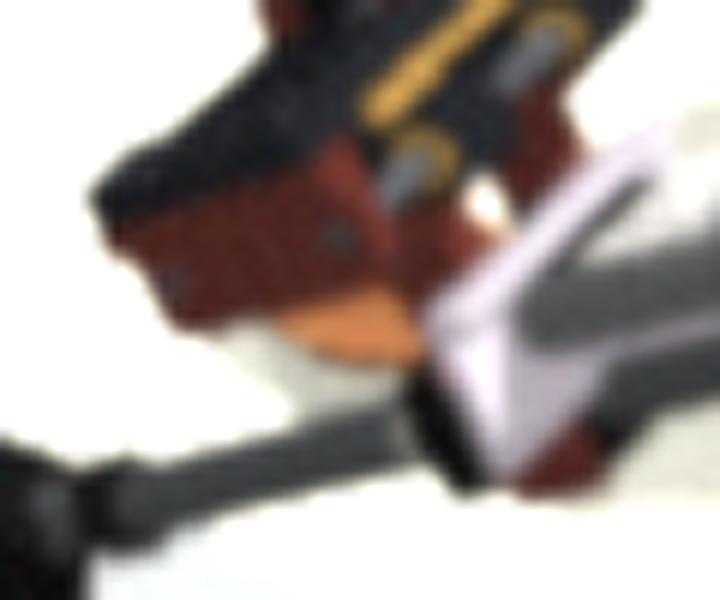

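View pics/e9t.png

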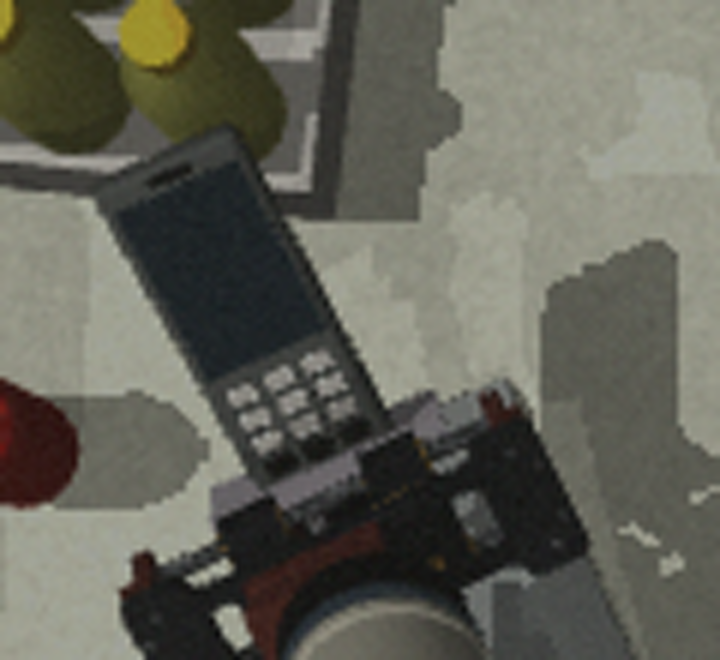

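View pics/e9_scene.png

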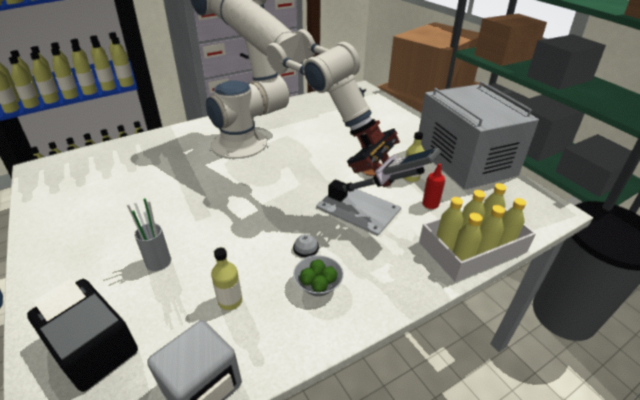

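```bash
python3 -c "
from workcell import manip
print(manip.finish_job()); print(manip.state()['t'])"
```

```text
the job is handed in; nothing more can be done
None
the job is handed in; nothing more can be done
```

I docked the terminal and let go of it. Then I lifted the cradle by its ledge to the tape mark, squeezed the cam lever home, and handed the job in at about 24 s, still gripping the clamp.

- **Terminal:** the last pictures show it standing on the ledge with its back on the bars, screen out and keypad end down.
- **Tape mark:** the last image measurement put the cradle at 98.2 mm. I estimated the tape middle at 96.3–96.8 mm, so the clamp edge sits roughly 1.5 mm above it, still within the 8 mm band. The scene picture also shows part of the tape just below the clamp.
- **Lifting:** I overshot to about 101 mm and eased the cradle down about 4 mm, still on the fingers, to 96.8 mm. It rose about 1.3 mm during the squeeze, and I left it there because the lever was already home.
- **Lever:** the grip width over clamp and lever was 34.8 mm at 30 N and 34.3 mm at 45 N, against 35 mm for fully home. That reading is my evidence, because the lever was hidden from both cameras.
- **Forces and other objects:** the fingertips pressed the counter with about 31 N when first reaching for the terminal. The last full scene picture showed no bystander visibly out of place, but I did not measure their positions.

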